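Set up the coupon stand at the welding trainer

TASK

Get the welding trainer's coupon stand ready for the next lesson. First clear both headsets away by hanging each by its headband over the red-posted rail; then stack every aluminium riser block lying on the table on the blue stand base, fully home with each lug in the matching notch below (yellow stripes all at the same end), and finally seat the coupon holder (the steel plate with the brass bar) on top of the stack in the same way. Leave the brush, can and mug where they are.

Things in the scene. Friction and masses are not known exactly. Their poses are not given: they have to be found in the camera images.
- stand_top (a point): blue stand base, fixed: 90 (x) x 58 (y) mm, top 32 mm above the table, on a dark foot plate 112 x 74 x 8 mm. Point: centre of the top face; z up. Notches like a riser's: wide one (27 x 47 mm) at x=+26 mm, narrow one (27 x 29 mm) at x=-26 mm, 10 mm deep; yellow stripe at the +x end. A seated riser's centre is 9 mm above this point
- riser1_center (a point): aluminium riser block 1, may be absent: body 90 (x) x 58 (y) x 26 mm high on two lugs 8 mm high; 34 mm overall. Point: its centre, 17 mm up; z up. Wide lug 24 x 44 mm (x, y) at x=+26 mm, narrow lug 24 x 26 mm at x=-26 mm. Top: notches 10 mm deep above the lugs, 1.5 mm play a side, chamfered. Yellow stripe at the +x end. Seated, centres are 26 mm apart in height; end for end it will not drop in. 0.2-0.4 kg
- riser2_center (a point): aluminium riser block 2, may be absent: body 90 (x) x 58 (y) x 26 mm high on two lugs 8 mm high; 34 mm overall. Point: its centre, 17 mm up; z up. Wide lug 24 x 44 mm (x, y) at x=+26 mm, narrow lug 24 x 26 mm at x=-26 mm. Top: notches 10 mm deep above the lugs, 1.5 mm play a side, chamfered. Yellow stripe at the +x end. Seated, centres are 26 mm apart in height; end for end it will not drop in. 0.2-0.4 kg
- riser3_center (a point): aluminium riser block 3, may be absent: body 90 (x) x 58 (y) x 26 mm high on two lugs 8 mm high; 34 mm overall. Point: its centre, 17 mm up; z up. Wide lug 24 x 44 mm (x, y) at x=+26 mm, narrow lug 24 x 26 mm at x=-26 mm. Top: notches 10 mm deep above the lugs, 1.5 mm play a side, chamfered. Yellow stripe at the +x end. Seated, centres are 26 mm apart in height; end for end it will not drop in. 0.2-0.4 kg
- riser4_center (a point): aluminium riser block 4, may be absent: body 90 (x) x 58 (y) x 26 mm high on two lugs 8 mm high; 34 mm overall. Point: its centre, 17 mm up; z up. Wide lug 24 x 44 mm (x, y) at x=+26 mm, narrow lug 24 x 26 mm at x=-26 mm. Top: notches 10 mm deep above the lugs, 1.5 mm play a side, chamfered. Yellow stripe at the +x end. Seated, centres are 26 mm apart in height; end for end it will not drop in. 0.2-0.4 kg
- riser5_center (a point): aluminium riser block 5, may be absent: body 90 (x) x 58 (y) x 26 mm high on two lugs 8 mm high; 34 mm overall. Point: its centre, 17 mm up; z up. Wide lug 24 x 44 mm (x, y) at x=+26 mm, narrow lug 24 x 26 mm at x=-26 mm. Top: notches 10 mm deep above the lugs, 1.5 mm play a side, chamfered. Yellow stripe at the +x end. Seated, centres are 26 mm apart in height; end for end it will not drop in. 0.2-0.4 kg
- holder_center (a point): coupon holder: steel plate 130 (x) x 64 (y) x 8 mm on lugs like a riser's (8 mm high, wide at x=+26 mm, narrow at x=-26 mm), brass bar 112 (x) x 22 (y) x 26 mm high along the middle on top, to grip it by; 42 mm overall. Point: its centre, 21 mm up; z up. Yellow stripe at the +x end. No notches on top. Seated, this point is 30 mm above the centre of the riser below. 0.3-0.55 kg
- headset1_crown (a point): rigid orange and grey headset: arch in its x-z plane, standing on two ear cups; 171 (x) x 50 (y) x 148 mm high. Point: centre of the crown pad (60 x 24 x 28 mm in x, y, z), 134 mm above the feet; z up. Crown underside 120 mm above the feet; cups 60 mm high, 118 mm gap between. Pinch across the 24 mm from above. 0.17-0.31 kg. Starts astride the stand base, one cup on each side
- headset2_crown (a point): rigid blue and grey headset: arch in its x-z plane, standing on two ear cups; 171 (x) x 50 (y) x 148 mm high. Point: centre of the crown pad (60 x 24 x 28 mm in x, y, z), 134 mm above the feet; z up. Crown underside 120 mm above the feet; cups 60 mm high, 118 mm gap between. Pinch across the 24 mm from above. 0.17-0.31 kg. Starts near the rail
- rail_mid (a point): rail, fixed: steel bar 20 mm thick, 260 mm long along y of this frame, between two red posts 155 mm tall (22 x 16 mm, centred at y=+-138 mm, feet 110 x 40 mm). Point: middle of the bar, on its axis, 145 mm above the table; z up. Both headsets fit side by side, one either side of the middle, arch square across the bar with one cup on each side
- brush: hand brush with a wooden handle, about 200 mm long, lying on the table; origin under its middle, its x along the handle; leave alone
- can: yellow-labelled steel can, 64 mm across, 110 mm high; origin under its centre; leave alone
- mug: blue mug, 80 mm across, 90 mm high; origin under its centre; leave alone

How it is judged:
By the outcome, as a careful person would: the job done as asked, in the order asked, and still so for the second after the job is handed in, with the robot touching nothing.
Of riser1, riser2, riser3, riser4, riser5 only 3 to 5 are there at a start; the rules pass over those that are not, and their reading is None.
At some moment in a run one of riser1, riser2, riser3, riser4, riser5, holder may be knocked a few centimetres aside while the robot is not near it.
It also fails if it takes over 210 s, if anything falls off the work surface, if the arm or the gripper's body presses on something with over 40 N, if the wrist force passes 120 N, or if a joint passes its speed limit or range.

ROBOT

A 6-joint arm with a two-finger parallel gripper is mounted at the origin on the work surface. World frame = base frame: x ahead of the robot, y to its left, z up, the work surface at z = 0. Lengths are in mm, angles in rad, forces in N, time in s.
With the tool pointing down it reaches from about 350 to 775 mm from the base axis. Payload 7.3 kg.
Tool frame: the origin (TCP) lies between the finger pads; the fingertips stand 19 mm ahead of it and the grasp point (between the pads) is the TCP; z points along the fingers, y is the line along which they close (so a half turn about z gives the same grasp; the last joint's range is limited). The gripper opens to 92 mm and grips with 3 to 60 N. Pads are 19 mm wide; open, the fingers measure 130 mm over their backs; the gripper's body (75 mm by 190 mm) begins 47 mm behind the grasp point.
Start: joints at [-1.327, 0.342, 1.524, -0, 1.275, -0.146], TCP at [199.525, -485.626, 245.741] pointing down, gripper open.
Joint ranges: [-2.53, 2.53], [-0.77, 2.02], [0.04, 2.7], [-1, 4.14], [0.28, 2.66], [-3.11, 3.11]. Speed limits (rad/s): [2.57, 2.57, 3.14, 3.14, 3.14, 3.14].

INTERFACE

Orientations are given as a rotation vector (axis times angle).
In Python, from rig import status, eyes, job_done gives the robot as it stands. The module is installed in compiled form; this text tells all that it offers.
- The arm moves only by the tool servo_tool, never from a script. Its argument "deltas" is a list of rows, each a list of 5 numbers: the shift along the tool's x, y, z in cm, then the turn about the tool's z in rad, then the finger opening in cm, from 0 to 9.18. A call has exactly 5 rows; each row is the pose to reach, as a shift and turn from the pose commanded when the call began, along the tool's axes at that moment; what a row does not reach only later rows make up. A row lasts 1/8 s, in which the tool goes at most 62.5 mm and 10.7 degrees, less where a joint would pass 70% of its speed; a pose out of reach is approached as far as the arm can. A call with a gripper value outside its range is refused whole. The fingers move at their own pace and stop on an object; the grip force is fixed at half the most. Time passes only in rows, so rows that repeat a pose let the fingers close, or fill a call up. It gives the time, the measured TCP pose, the force, the opening and the grip force at its end, in the units of the state.
- status.read_state(): the state, without advancing time (a new reading comes with each control period).
- eyes.camera(name): name is "scene" or "top"; returns a dict with "img" (480x640x3 uint8, red, green, blue), "z_map" (480x640 float32, mm along the optical axis (not along the pixel's ray), 0 where there is no reading), "intrinsics" (3x3 intrinsics, pixels), "D" ([k1, k2, p1, p2, k3] as OpenCV has them; the pictures are not rectified), "R" (3x3) and "t" (3): a world point X has camera coordinates R X + t. Camera axes: x right, y down, z forward; pixel columns grow to the right and rows downward; lengths in mm; the calibration is good to about 2 mm. A picture is of the moment at which its call begins.
- job_done(): hands the job in; it is judged then, once.
Trained networks look in a picture, given as the dict that the camera call returned (one of the last four; its "shot" number tells which), for a name from the list of things; names that differ only in an ending like _2 or _b are one class to them, and where a whole thing is asked for, a point or a joint stands for the part that bears it (a point fixed in the world has none). Each returns a list of dicts, best first, with "conf" (0 to 1); they miss things now and then, are a little off and sometimes report something else, mostly with a low value. They report only what shows in the picture. A call takes as long as a camera call.
- eyes.spot_in(label, picture): "extent" ([left, top, right, bottom] in pixels, round what is visible of it).
- eyes.outline_of(label, picture): "pixels" (480x640 bool, what is visible of it) and "extent" ([left, top, right, bottom] in pixels, round what is visible of it).
The state is a dict: "clock": time; "q": joint angles; "qvel": joint speeds; "joint_efforts": joint torques, N m; "position": TCP position; "eef_rot": TCP orientation; "contact_force": force on the tool from outside, world axes, zero at the start; "torque": the same for the moment, N m; "finger_gap": finger opening in mm; "grasp_force": force on a finger pad.
Only numpy, scipy, OpenCV 4.12 (cv2) and the standard library are available. Lean on these libraries where they do the work, as an engineer would, in place of code of your own. Each camera call takes 0.05 s, during which the arm holds its last target. There are 200 camera calls.

## Working session

There is one attempt and no reset: what is moved stays moved. The work goes in short steps, Python scripts to look and compute and a tool call to move; the robot and the scene stay as the last step left them, time stands still between calls to the robot, and variables do not carry over. Pictures are saved under pics/ and viewed, at most 14 in all, crops included, and the job is handed in when it is done.

Besides the shell and the picture viewer there is one more tool, called as name(argument=value, ...) on one line, values as JSON. servo_tool: Moves the arm, as the interface text tells. Its arguments: {"type":"object","properties":{"deltas":{"type":"array"}},"required":["deltas"]}

```bash
mkdir -p pics; cat > h.py <<'E'
import numpy as np,cv2
from rig import status,eyes
def cloud(p):
    K=np.array(p["intrinsics"]);D=np.array(p["D"]);R=np.array(p["R"]);t=np.array(p["t"])
    v,u=np.mgrid[0:480,0:640]
    uv=cv2.undistortPoints(np.stack([u,v],-1).reshape(-1,1,2).astype(np.float64),K,D).reshape(480,640,2)
    z=p["z_map"].astype(float)
    c=np.dstack([uv[...,0]*z,uv[...,1]*z,z])
    w=(c-t)@R
    w[z<=0]=np.nan
    return w
def save(p,n): cv2.imwrite(f"pics/{n}.png",cv2.cvtColor(p["img"],cv2.COLOR_RGB2BGR))
E
python3 - <<'E'
from h import *
for n in("top","scene"):
    p=eyes.camera(n);save(p,n+"0");np.savez(n+"0.npz",w=cloud(p),img=p["img"])
    print(n,np.round(-np.array(p["R"]).T@np.array(p["t"])),np.round(p["R"],2).tolist())
    for l in["riser1_center","holder_center","headset1_crown","headset2_crown","rail_mid","stand_top"]:
        try:
            for d in eyes.outline_of(l,p)[:6]:
                m=d["pixels"];w=cloud(p)[m];w=w[~np.isnan(w[:,0])]
                print(l,round(d["conf"],2),np.round(d["extent"]),np.round(np.median(w,0)),round(np.percentile(w[:,2],95)))
        except Exception as e: print(l,e)
print(status.read_state())
E
```

```text
top [ 466.   28. 1000.] [[-0.02, -1.0, 0.02], [-0.99, 0.02, -0.13], [0.13, -0.03, -0.99]]
riser1_center 0.69 [492. 276. 527. 319.] [ 435. -398.   31.] 36
holder_center 0.8 [425. 272. 458. 332.] [ 429. -242.   17.] 43
headset1_crown 0.66 [323. 202. 406. 237.] [614. -74. 113.] 148
headset2_crown 0.96 [172. 302. 255. 331.] [416. 239. 117.] 149
rail_mid 0.64 [119. 211. 282. 278.] [570. 271. 143.] 156
stand_top 0.64 [346. 200. 384. 251.] [593. -78.  23.] 34
scene [1438. -385.  788.] [[0.41, 0.91, 0.02], [0.54, -0.22, -0.81], [-0.73, 0.34, -0.58]]
riser1_center 0.93 [117. 270. 150. 303.] [ 446. -400.   32.] 37
holder_center 0.67 [182. 248. 216. 293.] [ 441. -253.   20.] 45
headset1_crown 0.81 [252. 247. 333. 317.] [627. -80.  64.] 150
headset2_crown 0.63 [342. 179. 403. 239.] [422. 222.  63.] 148
rail_mid 0.58 [346. 193. 464. 284.] [581. 231.  83.] 156
stand_top 0.84 [267. 279. 305. 323.] [626. -89.  25.] 35
{'clock': 0.7, 'q': array([-1.32701275e+00,  3.41962870e-01,  1.52407575e+00, -3.34537353e-06,
        1.27540266e+00, -1.46003825e-01]), 'qvel': array([ 0.00046011, -0.00075962, -0.00139364, -0.0015349 ,  0.00030311,
       -0.00041859]), 'joint_efforts': array([-7.78568956e-04, -4.31025016e+01, -2.44445425e+01,  7.19121261e-02,
        4.82207676e-02, -1.81124210e-05]), 'position': array([ 199.51993876, -485.63817781,  245.76827227]), 'eef_rot': array([3.08196807e+00, 6.08380084e-01, 6.59820276e-06]), 'contact_force': array([-0.34953813,  0.55928191,  0.78332113]), 'torque': array([ 0.00069396, -0.01708716, -0.00809601]), 'grasp_force': 0.0, 'finger_gap': 91.61875725019483}
```

View pics/top0.png

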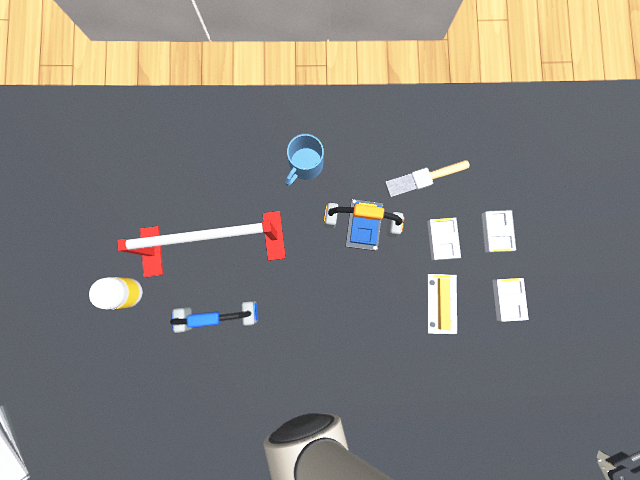

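View pics/scene0.png

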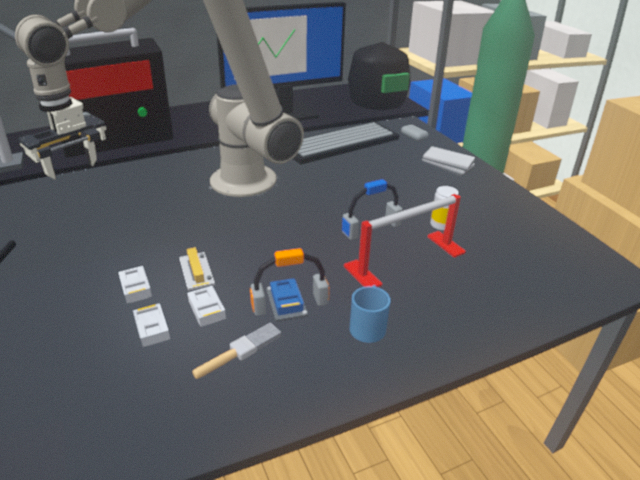

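The top picture shows three risers, at (445,238) stripe up, (499,231) stripe down and (511,300) stripe up. The holder is at (442,304). Headset 1 sits astride the stand at (366,212), headset 2 is at (210,318), and the rail runs from (125,244) to (273,228).

```bash
cat >> h.py <<'E'
def clusters(ws,imgs,box,z0,z1,minn=25,yel=False):
    w=np.vstack([a.reshape(-1,3) for a in ws]);c=np.vstack([i.reshape(-1,3) for i in imgs]).astype(int)
    k=(w[:,0]>box[0])&(w[:,0]<box[1])&(w[:,1]>box[2])&(w[:,1]<box[3])&(w[:,2]>z0)&(w[:,2]<z1)
    w=w[k];c=c[k];g=np.zeros((800,1000),np.uint8)
    ij=((w[:,:2]-[200,-600])/1.5).astype(int);g[ij[:,0].clip(0,799),ij[:,1].clip(0,999)]=1
    g=cv2.dilate(g,np.ones((5,5),np.uint8));n,L=cv2.connectedComponents(g)
    lab=L[ij[:,0].clip(0,799),ij[:,1].clip(0,999)]
    out=[]
    for i in range(1,n):
        p=w[lab==i];cc=c[lab==i]
        if len(p)<minn: continue
        (x,y),(a,b),t=cv2.minAreaRect(p[:,:2].astype(np.float32))
        if a<b: a,b,t=b,a,t+90
        y_=(cc[:,0]>150)&(cc[:,1]>110)&(cc[:,2]<0.55*cc[:,0])
        out.append(dict(n=len(p),c=np.round([x,y],1),size=np.round([a,b]),yaw=round((t+90)%180-90,1),z=np.round(np.percentile(p[:,2],[5,50,95])),yel=(int(y_.sum()),np.round(p[y_][:,:2].mean(0)-[x,y]) if y_.any() else None)))
    return out
E
python3 - <<'E'
from h import *
T=np.load("top0.npz");S=np.load("scene0.npz")
for nm,ds in(("top",[T]),("scene",[S])):
    f=lambda *a:[print(nm,r) for r in clusters([d["w"] for d in ds],[d["img"] for d in ds],*a)]
    print("blocks z27-50");f((350,700,-470,-170),24,50)
    print("holder plate");f((350,700,-330,-170),12,20)
    print("crown");f((350,700,-200,330),130,152.)
    print("rail bar");f((500,660,80,400),135,160.)
    print("stand");f((500,700,-200,40),26,40.)
    print("foot");f((500,700,-150,0),4,12.)
p=cv2.cvtColor(T["img"],cv2.COLOR_RGB2BGR)
cv2.imwrite("pics/crop.png",cv2.resize(p[190:345,300:540],None,fx=3.3,fy=3.3,interpolation=cv2.INTER_CUBIC))
E
```

```text
blocks z27-50
top {'n': 647, 'c': array([ 428.8, -248.8]), 'size': array([110.,  24.]), 'yaw': -2.7, 'z': array([28., 41., 44.]), 'yel': (88, array([-7., 10.]))}
top {'n': 950, 'c': array([ 434.8, -398.7]), 'size': array([91., 62.]), 'yaw': 2.3, 'z': array([24., 33., 36.]), 'yel': (23, array([43.,  2.]))}
top {'n': 874, 'c': array([ 572.4, -259.2]), 'size': array([90., 60.]), 'yaw': 3.3, 'z': array([24., 33., 36.]), 'yel': (24, array([43.,  1.]))}
top {'n': 860, 'c': array([ 587.1, -383.7]), 'size': array([90., 60.]), 'yaw': 1.7, 'z': array([25., 32., 36.]), 'yel': (13, array([-42.,  -5.]))}
holder plate
top {'n': 1025, 'c': array([ 428.4, -248.8]), 'size': array([130.,  66.]), 'yaw': -3.6, 'z': array([13., 16., 19.]), 'yel': (18, array([60., -2.]))}
top {'n': 36, 'c': array([ 572.4, -229.9]), 'size': array([82.,  2.]), 'yaw': 2.6, 'z': array([13., 16., 19.]), 'yel': (0, None)}
top {'n': 124, 'c': array([ 690.2, -204.8]), 'size': array([69., 19.]), 'yaw': -89.5, 'z': array([14., 17., 19.]), 'yel': (0, None)}
crown
top {'n': 527, 'c': array([413.5, 248.6]), 'size': array([97., 26.]), 
[... 2535 characters left out ...]
c': array([575.3, 257.1]), 'size': array([288.,  26.]), 'yaw': -83.7, 'z': array([140., 152., 157.]), 'yel': (4, array([-2., 78.]))}
stand
scene {'n': 570, 'c': array([610.5, -83.5]), 'size': array([97., 57.]), 'yaw': -8.7, 'z': array([27., 33., 36.]), 'yel': (19, array([42., -6.]))}
scene {'n': 65, 'c': array([ 623.4, -157.2]), 'size': array([33., 18.]), 'yaw': 46.2, 'z': array([27., 33., 40.]), 'yel': (8, array([-9., -7.]))}
scene {'n': 74, 'c': array([642.2, -14.7]), 'size': array([36., 24.]), 'yaw': 46.6, 'z': array([26., 32., 39.]), 'yel': (0, None)}
foot
scene {'n': 367, 'c': array([632.7, -87.9]), 'size': array([152., 107.]), 'yaw': 45.0, 'z': array([ 4.,  9., 12.]), 'yel': (0, None)}
```

View pics/crop.png

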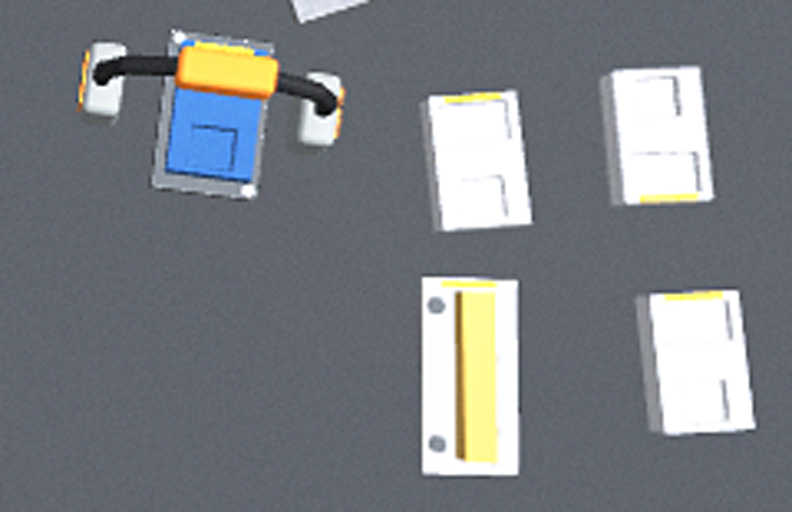

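```bash
cat >> h.py <<'E'
from scipy.spatial.transform import Rotation as Ro
def plan(wps,start=None):
    "wps: (x,y,z,psi_deg) ; prints per-call shift cm in tool axes + turn"
    if start is None:
        s=status.read_state();p=np.array(s["position"]);M=Ro.from_rotvec(s["eef_rot"]).as_matrix();psi=np.arctan2(M[1,0],M[0,0])
        print("at",np.round(p,1),round(np.degrees(psi),2),"tilt",round(np.degrees(np.arccos(-M[2,2])),2),"t",round(s["clock"],1),"gap",round(s["finger_gap"],1),"F",np.round(s["contact_force"],1))
    else: p=np.array(start[:3],float);psi=np.radians(start[3])
    for x,y,z,a in wps:
        d=np.array([x,y,z])-p;c,s_=np.cos(psi),np.sin(psi)
        t=(psi-np.radians(a)+np.pi)%(2*np.pi)-np.pi
        print((x,y,z,a),"->",np.round([(c*d[0]+s_*d[1])/10,(s_*d[0]-c*d[1])/10,-d[2]/10],2),round(t,3))
        p=np.array([x,y,z],float);psi=np.radians(a)
E
python3 - <<'E'
from h import *
T=np.load("top0.npz");S=np.load("scene0.npz")
for d in(T,S):
    w=d["w"];c=d["img"].astype(int)
    for nm,m in(("or",(c[...,0]>150)&(c[...,2]<0.6*c[...,0])&(w[...,1]<0)&(w[...,1]>-200)),("bl",(c[...,2]>140)&(c[...,0]<0.6*c[...,2])&(w[...,1]>150)&(w[...,0]<500))):
        q=w[m&(w[...,2]>142)];print(nm,len(q),cv2.minAreaRect(q[:,:2].astype(np.float32)),q.mean(0).round(1))
plan([(420,-270,246,50),(617,-77,246,81),(617,-77,146,81)])
E
```

```text
or 344 ((616.9550170898438, -76.63446807861328), (59.037384033203125, 24.215314865112305), 81.19375610351562) [616.6 -76.4 146.9]
bl 402 ((413.5895080566406, 247.1695098876953), (24.65383529663086, 60.075225830078125), 5.743703842163086) [413.6 246.9 147.2]
or 232 ((616.8433227539062, -78.2261962890625), (57.53350067138672, 29.463083267211914), 76.5472640991211) [620.4 -79.4 148.3]
bl 1341 ((-45.003448486328125, 587.9042358398438), (922.7417602539062, 773.7041625976562), 1.7751493453979492) [-402.2  441.   259. ]
at [ 199.5 -485.6  245.8] 22.33 tilt 0.01 t 0.7 gap 91.6 F [-0.3  0.6  0.8]
(420, -270, 246, 50) -> [ 2.859e+01 -1.157e+01 -2.000e-02] -0.483
(617, -77, 246, 81) -> [27.45  2.69 -0.  ] -0.541
(617, -77, 146, 81) -> [ 0.  0. 10.] 0.0
```

servo_tool(deltas=[[5.7,-2.3,0,-0.1,6],[11.4,-4.6,0,-0.2,6],[17.1,-6.9,0,-0.3,6],[22.9,-9.2,0,-0.4,6],[28.6,-11.6,0,-0.483,6]])

```text
clock: 1.32
position: [421.3, -268.2, 246.0]
eef_rot: [2.845, 1.331, 0.0]
contact_force: [0.2, -0.5, -0.1]
finger_gap: 59.9
grasp_force: 0.0
```

servo_tool(deltas=[[5.5,0.5,0,-0.11,6],[11,1.1,0,-0.22,6],[16.5,1.6,0,-0.33,6],[22,2.2,0,-0.44,6],[27.4,2.7,0,-0.541,6]])

```text
clock: 1.95
position: [618.0, -75.6, 245.7]
eef_rot: [2.385, 2.044, 0.0]
contact_force: [1.3, -0.5, 0.0]
finger_gap: 60.0
grasp_force: 0.0
```

```bash
python3 -c "
from h import *
plan([(617,-77,144,81),(617,-77,310,81),(600,60,310,45),(580,197,310,6.3),(580,197,181,6.3)])"
```

```text
at [618.  -75.6 245.7] 81.21 tilt 0.02 t 1.9 gap 60.0 F [ 1.3 -0.5  0. ]
(617, -77, 144, 81) -> [-0.15 -0.08 10.17] 0.004
(617, -77, 310, 81) -> [  0.    0.  -16.6] 0.0
(600, 60, 310, 45) -> [13.27 -3.82 -0.  ] 0.628
(580, 197, 310, 6.3) -> [  8.27 -11.1   -0.  ] 0.675
(580, 197, 181, 6.3) -> [ 0.   0.  12.9] 0.0
```

servo_tool(deltas=[[-0.1,-0.1,3,0,6],[-0.1,-0.1,6,0,6],[-0.1,-0.1,9,0,6],[-0.1,-0.1,10.2,0,6],[-0.1,-0.1,10.2,0,6]])

```text
clock: 2.58
position: [615.5, -77.9, 143.4]
eef_rot: [-2.388, -2.04, 0.001]
contact_force: [0.5, -0.3, 0.3]
finger_gap: 60.0
grasp_force: 0.0
```

servo_tool(deltas=[[0,0,0,0,1],[0,0,0,0,1],[0,0,0,0,1],[0,0,0,0,1],[0,0,0,0,1]])

```text
clock: 3.2
position: [615.8, -77.9, 144.0]
eef_rot: [2.388, 2.04, 0.0]
contact_force: [-0.2, -0.3, 0.9]
finger_gap: 24.3
grasp_force: 30.0
```

servo_tool(deltas=[[0,0,-1,0,1],[0,0,-4.5,0,1],[0,0,-9,0,1],[0,0,-13.5,0,1],[0,0,-16.6,0,1]])

```text
clock: 3.82
position: [615.7, -77.9, 312.5]
eef_rot: [2.387, 2.039, 0.002]
contact_force: [0.3, -0.9, -1.6]
finger_gap: 23.8
grasp_force: 30.0
```

servo_tool(deltas=[[2,-0.6,0,0.1,1],[5,-1.5,0,0.24,1],[8,-2.4,0,0.38,1],[11,-3.2,0,0.52,1],[13.3,-3.8,0,0.628,1]])

```text
clock: 4.45
position: [598.4, 60.7, 310.0]
eef_rot: [-2.904, -1.198, 0.0]
contact_force: [0.3, -0.7, -1.7]
finger_gap: 23.7
grasp_force: 30.0
```

servo_tool(deltas=[[2.2,-3,0,0.17,1],[4.4,-6,0,0.34,1],[6.5,-8.8,0,0.5,1],[7.9,-10.5,0,0.63,1],[8.3,-11.1,0,0.675,1]])

```text
clock: 5.08
position: [578.4, 198.1, 309.8]
eef_rot: [-3.137, -0.173, 0.001]
contact_force: [1.2, 0.4, -3.0]
finger_gap: 23.9
grasp_force: 30.0
```

```bash
python3 - <<'E'
from h import *
u=np.array([-.110,.994]);m=np.array([574.3,258.7]);print(m-63*u,m+63*u)
b=m-63*u
plan([(*b,310,6.3),(*b,181,6.3)])
for n in("top","scene"):
    p=eyes.camera(n);w=cloud(p);save(p,n+"1");k=(w[...,2]>135)&(w[...,2]<157)&(w[...,0]>500)&(w[...,0]<650)&(w[...,1]>240)&(w[...,1]<370)
    q=w[k];q=q[:,:2];print(n,len(q),cv2.minAreaRect(q.astype(np.float32)))
E
```

```text
[581.23  196.078] [567.37  321.322]
at [578.4 198.1 309.8] 6.32 tilt 0.03 t 5.1 gap 23.9 F [ 1.2  0.4 -3. ]
(np.float64(581.2299999999999), np.float64(196.07799999999997), 310, 6.3) -> [ 0.26  0.23 -0.02] 0.0
(np.float64(581.2299999999999), np.float64(196.07799999999997), 181, 6.3) -> [ 0.   0.  12.9] 0.0
top 186 ((562.570556640625, 324.5510559082031), (11.250284194946289, 91.77713012695312), 6.088782787322998)
scene 179 ((568.478271484375, 330.7800598144531), (21.52086067199707, 77.56820678710938), 5.487893581390381)
```

View pics/scene1.png

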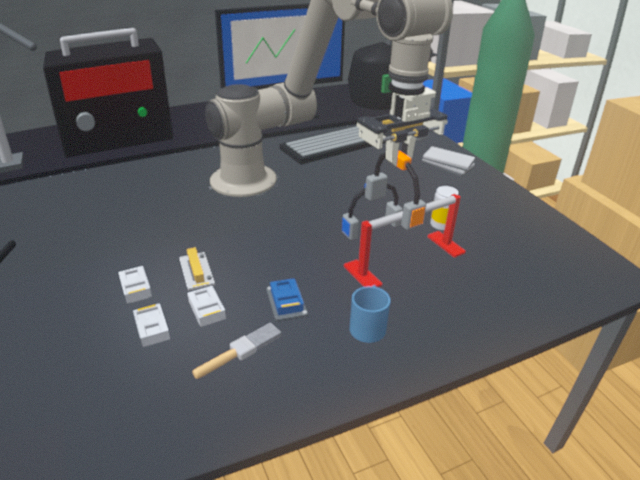

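The scene picture shows headset 1 held above the rail, with its orange cup at (414,215) in front of the bar and the other cup behind it at (376,187). I'll lower it now.

servo_tool(deltas=[[0.3,0.2,1.5,0,1],[0.3,0.2,4.5,0,1],[0.3,0.2,7.5,0,1],[0.3,0.2,10,0,1],[0.3,0.2,11.5,0,1]])

```text
clock: 5.8
position: [581.6, 193.9, 192.4]
eef_rot: [3.136, 0.173, -0.005]
contact_force: [0.8, -0.5, -2.2]
finger_gap: 24.0
grasp_force: 30.0
```

servo_tool(deltas=[[0,0,0.5,0,1],[0,0,1.0,0,1],[0,0,1.3,0,1],[0,0,1.5,0,1],[0,0,1.5,0,1]])

```text
clock: 6.42
position: [582.3, 195.0, 179.9]
eef_rot: [3.137, 0.174, 0.0]
contact_force: [-0.4, 0.0, -1.9]
finger_gap: 23.6
grasp_force: 30.0
```

servo_tool(deltas=[[0,0,0.1,0,1],[0,0,0.15,0,1],[0,0,0.15,0,3.5],[0,0,0.15,0,4.5],[0,0,0.15,0,5]])

```text
clock: 7.05
position: [582.3, 194.9, 178.2]
eef_rot: [3.137, 0.174, 0.0]
contact_force: [-0.7, -0.1, 0.5]
finger_gap: 47.6
grasp_force: 0.0
```

servo_tool(deltas=[[0,0,-0.5,0,5],[0,0,-3,0,5],[0,0,-6,0,5.5],[0,0,-9,0,6],[0,0,-9,0,6]])

```text
clock: 7.68
position: [583.3, 195.1, 271.2]
eef_rot: [-3.136, -0.174, -0.009]
contact_force: [0.5, 0.1, -0.6]
finger_gap: 59.9
grasp_force: 0.0
```

```bash
python3 -c "
from h import *
for n in('top','scene'):
    p=eyes.camera(n);save(p,n+'2')
    w=cloud(p);c=p['img'].astype(int);m=(c[...,0]>150)&(c[...,2]<0.6*c[...,0])&(w[...,1]<300)&(w[...,1]>100)&(w[...,2]>165)&(w[...,2]<200)
    q=w[m];print(n,len(q),cv2.minAreaRect(q[:,:2].astype(np.float32)) if len(q) else '',q.mean(0))
plan([(500,222,260,50),(413.6,247,230,95.7),(413.6,247,144,95.7),(413.6,247,310,95.7),(490,284,310,50),(567,322,310,6.3)])"
```

```text
top 197 ((584.42626953125, 195.08102416992188), (60.463218688964844, 24.688356399536133), 6.395036220550537) [576.0587516  194.57538057 181.05253999]
scene 243 ((585.9300537109375, 192.1842041015625), (60.576141357421875, 25.157915115356445), 8.554777145385742) [589.0555548  188.60914828 178.58421217]
at [582.  194.9 267.8] 6.35 tilt 0.02 t 7.8 gap 59.9 F [-0.7 -0.4  0.3]
(500, 222, 260, 50) -> [-7.85 -3.6   0.78] -0.762
(413.6, 247, 230, 95.7) -> [-3.64 -8.23  3.  ] -0.798
(413.6, 247, 144, 95.7) -> [0.  0.  8.6] 0.0
(413.6, 247, 310, 95.7) -> [  0.    0.  -16.6] 0.0
(490, 284, 310, 50) -> [ 2.92  7.97 -0.  ] 0.798
(567, 322, 310, 6.3) -> [ 7.86  3.46 -0.  ] 0.763
```

servo_tool(deltas=[[-1.6,-0.7,0.2,-0.15,6],[-3.2,-1.4,0.4,-0.3,6],[-4.8,-2.2,0.6,-0.45,6],[-6.4,-2.9,0.7,-0.61,6],[-7.9,-3.6,0.8,-0.762,6]])

```text
clock: 8.4
position: [498.5, 221.9, 258.5]
eef_rot: [-2.843, -1.335, 0.005]
contact_force: [-0.4, 0.7, 0.5]
finger_gap: 59.9
grasp_force: 0.0
```

servo_tool(deltas=[[-0.7,-1.7,0.6,-0.16,6],[-1.5,-3.4,1.2,-0.32,6],[-2.2,-5,1.8,-0.48,6],[-3,-6.7,2.5,-0.65,6],[-3.6,-8.2,3,-0.798,6]])

```text
clock: 9.02
position: [412.3, 246.9, 228.5]
eef_rot: [-2.101, -2.334, 0.005]
contact_force: [-0.8, -0.6, -0.1]
finger_gap: 59.8
grasp_force: 0.0
```

```bash
python3 -c "
from h import *
plan([(413.6,247,144,95.7)])"
```

```text
at [412.3 246.9 228.5] 96.03 tilt 0.19 t 9.0 gap 59.8 F [-0.8 -0.6 -0.1]
(413.6, 247, 144, 95.7) -> [-0.    0.14  8.45] 0.006
```

servo_tool(deltas=[[0,0.1,3,0,6],[0,0.1,6,0,6],[0,0.1,8,0,6],[0,0.1,8.5,0,6],[0,0.1,8.5,0,6]])

```text
clock: 9.65
position: [414.6, 247.1, 144.9]
eef_rot: [-2.107, -2.329, 0.002]
contact_force: [1.1, -0.2, 0.1]
finger_gap: 60.1
grasp_force: 0.0
```

servo_tool(deltas=[[0,0,0,0,1],[0,0,0,0,1],[0,0,0,0,1],[0,0,0,0,1],[0,0,0,0,1]])

```text
clock: 10.28
position: [414.7, 247.2, 145.2]
eef_rot: [-2.108, -2.33, 0.0]
contact_force: [-0.5, 0.1, 0.8]
finger_gap: 23.7
grasp_force: 29.9
```

servo_tool(deltas=[[0,0,-1,0,1],[0,0,-5,0,1],[0,0,-9.5,0,1],[0,0,-14,0,1],[0,0,-17,0,1]])

```text
clock: 10.9
position: [414.9, 247.2, 317.9]
eef_rot: [2.107, 2.329, 0.004]
contact_force: [-1.1, 0.2, -3.7]
finger_gap: 23.7
grasp_force: 29.8
```

servo_tool(deltas=[[0.5,1.4,0,0.14,1],[1.1,3,0,0.3,1],[1.7,4.7,0,0.47,1],[2.4,6.5,0,0.65,1],[2.9,8,0,0.798,1]])

```text
clock: 11.52
position: [491.9, 284.2, 315.3]
eef_rot: [2.851, 1.32, -0.001]
contact_force: [0.2, -0.4, -1.8]
finger_gap: 23.5
grasp_force: 29.8
```

servo_tool(deltas=[[1.7,0.8,0,0.17,1],[3.4,1.5,0,0.34,1],[5.2,2.3,0,0.51,1],[6.8,3,0,0.67,1],[7.8,3.5,0,0.763,1]])

```text
clock: 12.15
position: [568.8, 321.5, 315.0]
eef_rot: [3.137, 0.166, -0.001]
contact_force: [0.5, -0.4, -2.8]
finger_gap: 23.4
grasp_force: 29.8
```

```bash
python3 -c "
from h import *
plan([(569,323,310,6.3),(569,323,178,6.3)])"
```

```text
at [568.8 321.5 315. ] 6.07 tilt 0.05 t 12.2 gap 23.4 F [ 0.5 -0.4 -2.8]
(569, 323, 310, 6.3) -> [ 0.03 -0.15  0.5 ] -0.004
(569, 323, 178, 6.3) -> [ 0.   0.  13.2] 0.0
```

servo_tool(deltas=[[0,-0.1,2,0,1],[0,-0.1,5,0,1],[0,-0.1,8,0,1],[0,-0.1,10.5,0,1],[0,-0.1,12,0,1]])

```text
clock: 12.78
position: [567.8, 322.1, 193.9]
eef_rot: [3.136, 0.172, -0.003]
contact_force: [0.3, 0.9, -2.6]
finger_gap: 23.6
grasp_force: 29.8
```

servo_tool(deltas=[[0,0,0.5,0,1],[0,0,1.0,0,1],[0,0,1.3,0,1],[0,0,1.5,0,1],[0,0,1.55,0,1]])

```text
clock: 13.4
position: [568.5, 322.3, 180.1]
eef_rot: [-3.137, -0.172, -0.001]
contact_force: [-0.3, 0.2, -0.2]
finger_gap: 23.5
grasp_force: 29.8
```

servo_tool(deltas=[[0,0,0,0,1],[0,0,0,0,3],[0,0,0,0,4],[0,0,0,0,5],[0,0,0,0,5]])

```text
clock: 14.02
position: [568.4, 322.3, 179.7]
eef_rot: [3.137, 0.172, 0.0]
contact_force: [-0.3, 0.4, 0.0]
finger_gap: 49.5
grasp_force: 0.0
```

servo_tool(deltas=[[0,0,-0.5,0,5],[0,0,-2,0,5],[0,0,-5,0,5.5],[0,0,-8,0,6],[0,0,-9,0,7.5]])

```text
clock: 14.65
position: [569.1, 322.6, 273.0]
eef_rot: [-3.135, -0.172, -0.008]
contact_force: [0.1, 0.1, -1.3]
finger_gap: 65.9
grasp_force: 0.0
```

```bash
python3 -c "
from h import *
plan([(590,90,240,6.3),(590,-70,240,-4),(573,-258.5,200,3.3)])"
```

```text
at [569.1 322.6 273. ] 6.29 tilt 0.29 t 14.7 gap 65.9 F [ 0.1  0.1 -1.3]
(590, 90, 240, 6.3) -> [-0.47 23.35  3.3 ] -0.0
(590, -70, 240, -4) -> [-1.76 15.9  -0.  ] 0.18
(573, -258.5, 200, 3.3) -> [-0.38 18.92  4.  ] -0.127
```

servo_tool(deltas=[[-0.1,4,0.3,0,7.5],[-0.2,9,1.3,0,7.5],[-0.3,14,2.3,0,7.5],[-0.4,19,3.3,0,7.5],[-0.5,23.3,3.3,0,7.5]])

```text
clock: 15.28
position: [588.2, 88.2, 235.4]
eef_rot: [3.137, 0.172, -0.004]
contact_force: [-0.4, 0.8, -0.2]
finger_gap: 75.1
grasp_force: 0.0
```

servo_tool(deltas=[[-0.4,4,0,0.04,7.5],[-0.8,8,0,0.08,7.5],[-1.2,12,0,0.12,7.5],[-1.6,15,0,0.16,7.5],[-1.8,15.9,0,0.18,7.5]])

```text
clock: 15.9
position: [588.1, -71.5, 236.3]
eef_rot: [3.139, -0.115, -0.001]
contact_force: [0.1, 0.1, -0.3]
finger_gap: 74.6
grasp_force: 0.0
```

servo_tool(deltas=[[-0.1,4.5,0,-0.03,7.5],[-0.2,9,1,-0.06,7.5],[-0.3,13.5,2,-0.09,7.5],[-0.4,17.5,3.5,-0.127,7.5],[-0.4,18.9,4,-0.127,7.5]])

```text
clock: 16.52
position: [570.5, -259.1, 195.4]
eef_rot: [-3.139, -0.087, 0.003]
contact_force: [-0.1, 0.7, -0.1]
finger_gap: 75.3
grasp_force: 0.0
```

```bash
python3 - <<'E'
from h import *
for n in("top","scene"):
    p=eyes.camera(n);save(p,n+"3");w=cloud(p);i=p["img"]
    f=lambda *a:[print(n,r["n"],r["c"],r["size"],r["yaw"],r["z"],r["yel"]) for r in clusters([w],[i],*a)]
    print("risers");f((350,700,-470,-170),24,40)
    print("stand");f((500,700,-200,40),26,40)
    print("hang");f((480,680,100,400),163,200.)
plan([(572.7,-259.5,25,3.4)])
E
```

```text
risers
top 210 [ 428.6 -248.6] [109.  24.] -2.8 [26. 38. 40.] (76, array([-7.,  2.]))
top 225 [ 539.4 -261.5] [61. 24.] -86.6 [25. 32. 36.] (0, None)
top 36 [ 550.7 -407.7] [16. 12.] -4.0 [26. 32. 36.] (2, array([-6.,  6.]))
stand
top 648 [610.3 -82.5] [91. 58.] -8.8 [28. 32. 34.] (30, array([42., -7.]))
hang
top 608 [565.9 322.3] [106.  25.] 4.9 [165. 181. 185.] (0, None)
top 555 [582.5 194.6] [103.  25.] 6.4 [165. 181. 185.] (428, array([ 1., -2.]))
risers
scene 657 [ 435.5 -399.8] [97. 58.] 2.0 [25. 33. 37.] (0, None)
scene 61 [ 461.1 -246.5] [50. 35.] 4.4 [25. 31. 40.] (25, array([ 12., -11.]))
scene 799 [ 572.5 -260.2] [100.  59.] 3.4 [25. 34. 37.] (9, array([42., -0.]))
scene 850 [ 586.9 -384.5] [97. 57.] 1.2 [25. 34. 37.] (20, array([-43.,  -4.]))
stand
scene 565 [609.2 -83.2] [97. 57.] -9.0 [27. 33. 36.] (19, array([44., -6.]))
hang
scene 290 [570.8 319.8] [107.  26.] 0.7 [164. 177. 185.] (0, None)
scene 319 [584. 192.] [100.  26.] 7.6 [164. 178. 184.] (244, array([ 4., -4.]))
at [ 570.9 -258.3  195.9] 3.16 tilt 0.09 t 16.6 gap 74.6 F [-0.   0.2 -0.6]
(572.7, -259.5, 25, 3.4) -> [ 0.17  0.13 17.09] -0.004
```

View pics/scene3.png

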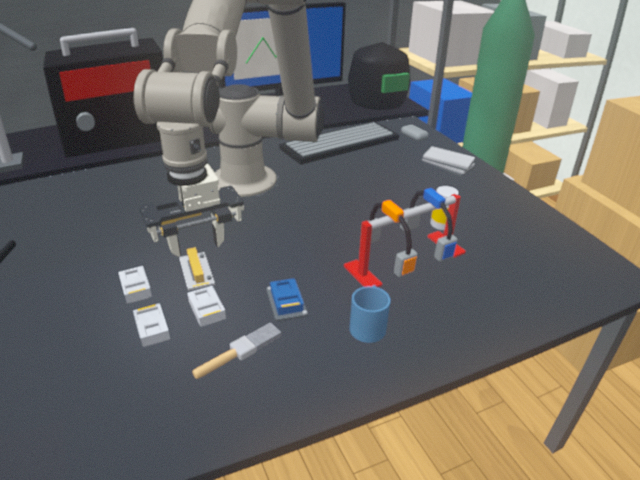

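Both headsets hang square on the rail, the orange one at (393,211) and the blue one at (434,198). The stand is clear at (287,296). Next I'll pick riser A.

servo_tool(deltas=[[0.2,0.1,4,0,7.5],[0.2,0.1,9,0,7.5],[0.2,0.1,13,0,7.5],[0.2,0.1,16,0,7.5],[0.2,0.1,17.1,0,7.5]])

```text
clock: 17.25
position: [573.2, -256.8, 24.5]
eef_rot: [-3.139, -0.092, 0.003]
contact_force: [0.5, -0.2, 0.1]
finger_gap: 75.2
grasp_force: 0.0
```

```bash
python3 -c "
from h import *
plan([(572.6,-259.4,25,3.4)])"
```

```text
at [ 573.2 -256.8   24.5] 3.34 tilt 0.14 t 17.2 gap 75.2 F [ 0.5 -0.2  0.1]
(572.6, -259.4, 25, 3.4) -> [-0.07  0.26 -0.05] -0.001
```

servo_tool(deltas=[[0,0.1,0,0,7.5],[0,0.1,0,0,4.5],[0,0.1,0,0,4.5],[0,0.1,0,0,4.5],[0,0.1,0,0,4.5]])

```text
clock: 17.88
position: [573.9, -260.3, 27.1]
eef_rot: [3.139, 0.089, 0.003]
contact_force: [-0.9, 0.5, 5.8]
finger_gap: 57.7
grasp_force: 30.0
```

```bash
python3 -c "
from h import *
plan([(572.6,-259.4,25,3.4)])"
```

```text
at [ 573.9 -260.3   27.1] 3.25 tilt 0.12 t 17.9 gap 57.7 F [-0.9  0.5  5.8]
(572.6, -259.4, 25, 3.4) -> [-0.13 -0.09  0.21] -0.003
```

servo_tool(deltas=[[0,0,-1,0,4.5],[0,0,-3,0,4.5],[0,0,-5.5,0,4.5],[0,0,-7.5,0,4.5],[0,0,-8,0,4.5]])

```text
clock: 18.5
position: [573.7, -260.4, 107.1]
eef_rot: [3.139, 0.089, 0.003]
contact_force: [-0.0, -0.2, -3.0]
finger_gap: 57.8
grasp_force: 30.0
```

```bash
python3 -c "
from h import *
plan([(611.2,-83,108,-8.9),(611.2,-83,70,-8.9)])"
```

```text
at [ 573.7 -260.4  107.1] 3.25 tilt 0.12 t 18.5 gap 57.8 F [-0.  -0.2 -3. ]
(611.2, -83, 108, -8.9) -> [  4.75 -17.5   -0.09] 0.212
(611.2, -83, 70, -8.9) -> [ 0.  -0.   3.8] 0.0
```

servo_tool(deltas=[[0.8,-2.8,0,0.03,4.5],[1.9,-7,0,0.08,4.5],[3,-11.2,0,0.13,4.5],[4.1,-15.2,0,0.18,4.5],[4.7,-17.5,0,0.212,4.5]])

```text
clock: 19.12
position: [609.8, -80.4, 104.7]
eef_rot: [-3.132, 0.243, 0.003]
contact_force: [-0.6, -0.3, -3.8]
finger_gap: 57.7
grasp_force: 30.0
```

servo_tool(deltas=[[0,0,0.5,0,4.5],[0,0,1.5,0,4.5],[0,0,2.5,0,4.5],[0,0,3.3,0,4.5],[0,0,3.7,0,4.5]])

```text
clock: 19.75
position: [609.9, -83.1, 67.8]
eef_rot: [-3.132, 0.245, 0.002]
contact_force: [0.8, 0.6, -2.7]
finger_gap: 57.7
grasp_force: 30.0
```

```bash
cat > look.py <<'E'
from h import *
import sys
n=sys.argv[1]
for cam in("scene","top"):
    p=eyes.camera(cam);save(p,cam+n);w=cloud(p)
    cv2.imwrite(f"pics/c{cam}{n}.png",cv2.resize(cv2.cvtColor(p["img"],cv2.COLOR_RGB2BGR)[180:350,200:400] if cam=="scene" else cv2.cvtColor(p["img"],cv2.COLOR_RGB2BGR)[170:270,310:430],None,fx=4 if cam=="scene" else 6,fy=4 if cam=="scene" else 6,interpolation=cv2.INTER_CUBIC)[:600,:800])
E
python3 look.py 4; python3 -c "
from h import *
plan([(611.2,-83,70,-8.9)])"
```

```text
at [610.  -82.9  68.1] -8.91 tilt 0.05 t 19.9 gap 57.8 F [-0.5 -1.  -3.8]
(611.2, -83, 70, -8.9) -> [ 0.12 -0.01 -0.19] -0.0
```

View pics/cscene4.png

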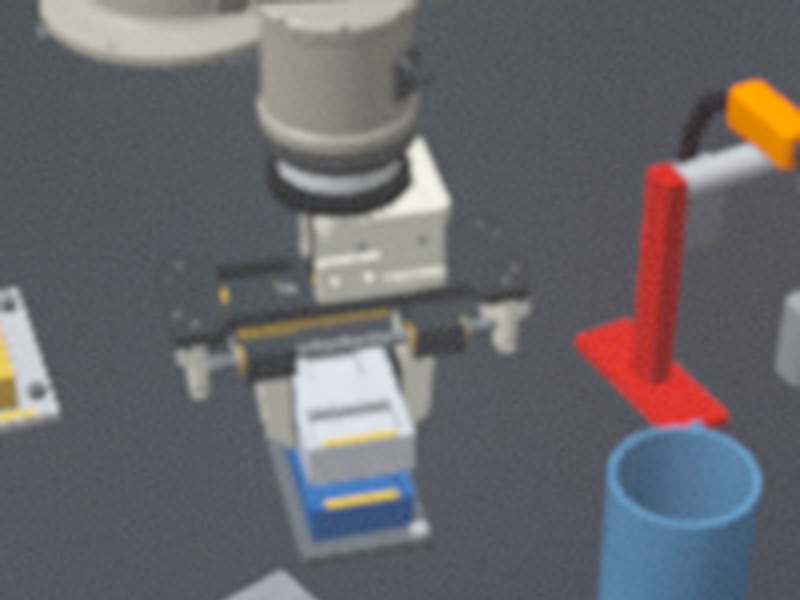

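The crop shows the riser held square above the blue base, its stripe at (360,437) above the base's stripe at (362,500). I'll lower it slowly.

servo_tool(deltas=[[0.1,0,0.3,0,4.5],[0.1,0,0.6,0,4.5],[0.1,0,0.8,0,4.5],[0.1,0,1.0,0,4.5],[0.1,0,1.1,0,4.5]])

```text
clock: 20.48
position: [611.2, -82.8, 57.6]
eef_rot: [3.132, -0.244, -0.0]
contact_force: [0.6, 0.3, -3.2]
finger_gap: 58.0
grasp_force: 30.0
```

servo_tool(deltas=[[0,0,0.1,0,4.5],[0,0,0.3,0,4.5],[0,0,0.4,0,4.5],[0,0,0.5,0,4.5],[0,0,0.6,0,4.5]])

```text
clock: 21.1
position: [611.3, -82.8, 51.7]
eef_rot: [3.132, -0.244, 0.0]
contact_force: [0.5, 0.7, -3.6]
finger_gap: 58.0
grasp_force: 30.0
```

servo_tool(deltas=[[0,0,0.05,0,4.5],[0,0,0.1,0,4.5],[0,0,0.15,0,4.5],[0,0,0.2,0,4.5],[0,0,0.2,0,4.5]])

```text
clock: 21.72
position: [611.3, -82.8, 51.1]
eef_rot: [3.132, -0.243, 0.001]
contact_force: [-4.8, 1.0, 7.4]
finger_gap: 57.9
grasp_force: 31.2
```

servo_tool(deltas=[[0,0,-0.1,0,6.5],[0,0,-0.1,0,7.5],[0,0,-1,0,7.5],[0,0,-5,0,7.5],[0,0,-10,0,7.5]])

```text
clock: 22.35
position: [610.7, -82.7, 150.2]
eef_rot: [-3.132, 0.244, 0.003]
contact_force: [0.1, -0.5, 0.2]
finger_gap: 74.7
grasp_force: 0.0
```

```bash
cat > meas.py <<'E'
from h import *
def go():
  for n in("top","scene"):
    p=eyes.camera(n);w=cloud(p);i=p["img"];save(p,"last"+n)
    f=lambda *a:[print(n,r["n"],r["c"],r["size"],r["yaw"],r["z"],r["yel"]) for r in clusters([w],[i],*a) if r["n"]>150]
    print("risers");f((350,700,-470,-170),24,40)
    print("holder");f((350,530,-330,-170),12,20)
E
python3 -c "
from meas import *
go()
plan([(520,-240,150,-3),(435,-399.3,130,2.1),(435,-399.3,25,2.1)])"
```

```text
risers
top 959 [ 434.9 -399.1] [91. 63.] 2.5 [24. 33. 36.] (24, array([43.,  3.]))
top 859 [ 587.  -383.7] [90. 59.] 1.7 [25. 32. 36.] (15, array([-42.,  -4.]))
holder
top 531 [ 427.9 -251.4] [129.  61.] -4.2 [13. 16. 19.] (1, array([ 60., -17.]))
risers
scene 651 [ 436.1 -399.7] [96. 59.] 1.9 [25. 34. 37.] (0, None)
scene 862 [ 587.8 -384.5] [95. 57.] 1.2 [25. 34. 37.] (22, array([-45.,  -3.]))
holder
scene 493 [ 428.3 -250.5] [136.  63.] -2.5 [14. 18. 20.] (3, array([36., -7.]))
at [614.5 -83.6 156.4] -8.89 tilt 0.68 t 22.4 gap 75.0 F [ 0.2 -0.6 -0.7]
(520, -240, 150, -3) -> [-6.92 16.91  0.64] -0.103
(435, -399.3, 130, 2.1) -> [-7.65 16.35  2.  ] -0.089
(435, -399.3, 25, 2.1) -> [ 0.   0.  10.5] 0.0
```

servo_tool(deltas=[[-1,2.5,0,-0.02,7.5],[-2.6,6.7,0,-0.04,7.5],[-4.2,10.8,0,-0.06,7.5],[-5.6,14.5,0,-0.09,7.5],[-6.6,17,0,-0.103,7.5]])

```text
clock: 23.08
position: [518.8, -242.1, 149.8]
eef_rot: [3.14, -0.083, 0.0]
contact_force: [1.0, 0.1, -1.2]
finger_gap: 74.7
grasp_force: 0.0
```

servo_tool(deltas=[[-2,4.4,0.5,-0.02,7.5],[-4,8.7,1,-0.04,7.5],[-6,12.8,1.6,-0.06,7.5],[-7.2,15.4,2,-0.089,7.5],[-7.6,16.3,2,-0.089,7.5]])

```text
clock: 23.7
position: [434.4, -400.6, 129.3]
eef_rot: [-3.141, -0.054, 0.001]
contact_force: [-1.0, 0.3, 0.2]
finger_gap: 74.9
grasp_force: 0.0
```

servo_tool(deltas=[[0,0,0,0,7.5],[0,0,1.5,0,7.5],[0,0,4,0,7.5],[0,0,5,0,7.5],[0,0,5,0,7.5]])

```text
clock: 24.32
position: [435.4, -398.4, 78.8]
eef_rot: [-3.139, -0.059, 0.002]
contact_force: [-0.3, -0.2, 0.2]
finger_gap: 74.8
grasp_force: 0.0
```

```bash
python3 -c "
from meas import *
plan([(435.1,-399.3,26,2.2)])"
```

```text
at [ 435.4 -398.4   78.8] 2.16 tilt 0.11 t 24.3 gap 74.8 F [-0.3 -0.2  0.2]
(435.1, -399.3, 26, 2.2) -> [-0.04  0.09  5.28] -0.001
```

servo_tool(deltas=[[0,0.1,1.5,0,7.5],[0,0.1,3.5,0,7.5],[0,0.1,4.8,0,7.5],[0,0.1,5.3,0,7.5],[0,0.1,5.3,0,7.5]])

```text
clock: 24.95
position: [435.5, -400.4, 26.7]
eef_rot: [3.141, 0.058, -0.0]
contact_force: [-1.2, 0.4, -0.1]
finger_gap: 74.8
grasp_force: 0.0
```

servo_tool(deltas=[[0,0,0,0,6],[0,0,0,0,4.5],[0,0,0,0,4.5],[0,0,0,0,4.5],[0,0,0,0,4.5]])

```text
clock: 25.58
position: [435.6, -400.5, 27.3]
eef_rot: [3.14, 0.058, 0.001]
contact_force: [-1.0, 0.4, 5.3]
finger_gap: 57.3
grasp_force: 30.0
```

```bash
python3 -c "
from meas import *
plan([])"
```

```text
at [ 435.6 -400.5   27.3] 2.11 tilt 0.04 t 25.6 gap 57.3 F [-1.   0.4  5.3]
```

servo_tool(deltas=[[0,0,-1,0,4.5],[0,0,-4,0,4.5],[0,0,-8,0,4.5],[0,0,-10.5,0,4.5],[0,0,-11,0,4.5]])

```text
clock: 26.2
position: [435.9, -401.0, 138.5]
eef_rot: [3.138, 0.058, 0.003]
contact_force: [-0.8, -0.1, -2.8]
finger_gap: 57.9
grasp_force: 30.0
```

```bash
python3 -c "
from meas import *
plan([(520,-240,137,-3),(611,-82.8,137,-8.9),(611,-82.8,94,-8.9)])"
```

```text
at [ 435.9 -401.   138.5] 2.11 tilt 0.19 t 26.2 gap 57.9 F [-0.8 -0.1 -2.8]
(520, -240, 137, -3) -> [  9.   -15.78   0.15] 0.089
(611, -82.8, 137, -8.9) -> [  8.26 -16.17  -0.  ] 0.103
(611, -82.8, 94, -8.9) -> [ 0.  -0.   4.3] 0.0
```

servo_tool(deltas=[[1.3,-2.3,0,0.01,4.5],[3.4,-6,0,0.03,4.5],[5.7,-10,0,0.05,4.5],[7.8,-13.7,0,0.08,4.5],[9,-15.8,0,0.089,4.5]])

```text
clock: 26.82
position: [519.5, -236.8, 135.2]
eef_rot: [-3.139, 0.08, 0.004]
contact_force: [0.7, -0.6, -2.6]
finger_gap: 57.6
grasp_force: 30.0
```

servo_tool(deltas=[[2.2,-4.3,0,0.02,4.5],[4.4,-8.6,0,0.05,4.5],[6.4,-12.5,0,0.08,4.5],[7.8,-15.2,0,0.103,4.5],[8.2,-16.2,0,0.103,4.5]])

```text
clock: 27.45
position: [609.7, -79.9, 135.1]
eef_rot: [-3.132, 0.24, 0.004]
contact_force: [0.1, -0.3, -3.7]
finger_gap: 57.9
grasp_force: 30.0
```

servo_tool(deltas=[[0,0,0.5,0,4.5],[0,0,2,0,4.5],[0,0,3.3,0,4.5],[0,0,4,0,4.5],[0,0,4,0,4.5]])

```text
clock: 28.08
position: [609.4, -81.9, 95.8]
eef_rot: [-3.132, 0.244, 0.002]
contact_force: [-0.3, -0.1, -3.9]
finger_gap: 58.0
grasp_force: 30.0
```

```bash
python3 -c "
from meas import *
plan([(611,-82.8,83,-8.9)])"
```

```text
at [609.4 -81.9  95.8] -8.92 tilt 0.09 t 28.1 gap 58.0 F [-0.3 -0.1 -3.9]
(611, -82.8, 83, -8.9) -> [0.18 0.06 1.28] -0.0
```

servo_tool(deltas=[[0.1,0.1,0.3,0,4.5],[0.1,0.1,0.5,0,4.5],[0.1,0.1,0.7,0,4.5],[0.1,0.1,0.7,0,4.5],[0.1,0.1,0.7,0,4.5]])

```text
clock: 28.7
position: [610.8, -82.8, 89.8]
eef_rot: [3.132, -0.243, 0.0]
contact_force: [-0.4, -0.5, -2.9]
finger_gap: 57.9
grasp_force: 30.0
```

```bash
python3 -c "
from meas import *
plan([(611,-82.8,83,-8.9)])"
```

```text
at [610.8 -82.8  89.8] -8.89 tilt 0.01 t 28.7 gap 57.9 F [-0.4 -0.5 -2.9]
(611, -82.8, 83, -8.9) -> [ 0.02 -0.    0.68] 0.0
```

servo_tool(deltas=[[0,0,0.2,0,4.5],[0,0,0.4,0,4.5],[0,0,0.6,0,4.5],[0,0,0.8,0,4.5],[0,0,0.8,0,4.5]])

```text
clock: 29.32
position: [610.6, -82.8, 81.5]
eef_rot: [-3.132, 0.244, 0.001]
contact_force: [-0.6, -0.6, -2.9]
finger_gap: 57.7
grasp_force: 30.0
```

servo_tool(deltas=[[0,0,0.1,0,4.5],[0,0,0.3,0,4.5],[0,0,0.4,0,4.5],[0,0,0.5,0,4.5],[0,0,0.5,0,4.5]])

```text
clock: 29.95
position: [610.7, -82.8, 77.3]
eef_rot: [3.132, -0.244, 0.0]
contact_force: [-2.3, 0.3, 3.7]
finger_gap: 58.2
grasp_force: 30.1
```

servo_tool(deltas=[[0,0,0,0,6.5],[0,0,0,0,7.5],[0,0,-1,0,7.5],[0,0,-5,0,7.5],[0,0,-8,0,7.5]])

```text
clock: 30.58
position: [611.2, -82.9, 158.8]
eef_rot: [3.132, -0.244, 0.003]
contact_force: [0.8, -0.2, 0.4]
finger_gap: 75.0
grasp_force: 0.0
```

servo_tool(deltas=[[0,0,0,0,7.5],[0,0,0,0,7.5],[0,0,0,0,7.5],[0,0,0,0,7.5],[0,0,0,0,7.5]])

```text
clock: 31.2
position: [610.5, -82.8, 156.2]
eef_rot: [-3.132, 0.244, 0.001]
contact_force: [-0.5, 0.0, -0.1]
finger_gap: 75.1
grasp_force: 0.0
```

```bash
python3 -c "
from meas import *
go()
plan([(600,-235,130,-3),(587.2,-384,90,1.6),(587.2,-384,26,1.6)])"
```

```text
risers
top 849 [ 587.2 -384.2] [90. 59.] 1.2 [25. 32. 36.] (15, array([-43.,  -4.]))
holder
top 502 [ 427.7 -252.5] [128.  59.] -3.8 [13. 16. 19.] (0, None)
risers
scene 873 [ 586.6 -384.5] [97. 57.] 1.1 [25. 33. 37.] (20, array([-43.,  -2.]))
holder
scene 503 [ 427.6 -250.9] [138.  63.] -2.3 [14. 18. 20.] (3, array([45., -6.]))
at [610.7 -82.8 156.5] -8.89 tilt 0.02 t 31.3 gap 74.8 F [-0.3 -0.2  0.8]
(600, -235, 130, -3) -> [ 1.3  15.2   2.65] -0.103
(587.2, -384, 90, 1.6) -> [-0.5  14.95  4.  ] -0.08
(587.2, -384, 26, 1.6) -> [0.  0.  6.4] 0.0
```

servo_tool(deltas=[[0.2,2.5,0,-0.02,7.5],[0.5,6,0.5,-0.04,7.5],[0.8,9.5,1.5,-0.06,7.5],[1.1,13,2.2,-0.08,7.5],[1.3,15.2,2.6,-0.103,7.5]])

```text
clock: 31.92
position: [599.6, -236.7, 130.1]
eef_rot: [3.14, -0.083, -0.001]
contact_force: [0.4, 1.0, 0.0]
finger_gap: 74.8
grasp_force: 0.0
```

servo_tool(deltas=[[-0.1,4,1,-0.02,7.5],[-0.2,8,2,-0.04,7.5],[-0.4,11.5,3,-0.06,7.5],[-0.5,14,4,-0.08,7.5],[-0.5,15,4,-0.08,7.5]])

```text
clock: 32.55
position: [586.3, -385.6, 89.5]
eef_rot: [-3.14, -0.041, 0.002]
contact_force: [-0.0, 0.5, -0.2]
finger_gap: 74.6
grasp_force: 0.0
```

servo_tool(deltas=[[0,0,0,0,7.5],[0,0,1,0,7.5],[0,0,2,0,7.5],[0,0,2.5,0,7.5],[0,0,2.5,0,7.5]])

```text
clock: 33.17
position: [587.1, -384.0, 65.0]
eef_rot: [-3.141, -0.044, 0.001]
contact_force: [0.1, 0.2, 0.4]
finger_gap: 74.8
grasp_force: 0.0
```

```bash
python3 -c "
from meas import *
plan([(587.2,-384.3,26.5,1.5)])"
```

```text
at [ 587.1 -384.    65. ] 1.62 tilt 0.07 t 33.2 gap 74.8 F [0.1 0.2 0.4]
(587.2, -384.3, 26.5, 1.5) -> [0.01 0.03 3.85] 0.002
```

servo_tool(deltas=[[0,0,1.5,0,7.5],[0,0,2.8,0,7.5],[0,0,3.6,0,7.5],[0,0,3.8,0,7.5],[0,0,3.8,0,7.5]])

```text
clock: 33.8
position: [587.3, -384.6, 27.7]
eef_rot: [3.141, 0.044, 0.0]
contact_force: [-0.2, -0.2, 0.1]
finger_gap: 75.1
grasp_force: 0.0
```

servo_tool(deltas=[[0,0,0,0,6],[0,0,0,0,4.5],[0,0,0,0,4.5],[0,0,0,0,4.5],[0,0,0,0,4.5]])

```text
clock: 34.42
position: [587.4, -384.7, 28.2]
eef_rot: [3.141, 0.044, 0.001]
contact_force: [0.1, 0.0, 3.7]
finger_gap: 57.7
grasp_force: 30.0
```

servo_tool(deltas=[[0,0,-1,0,4.5],[0,0,-4,0,4.5],[0,0,-9,0,4.5],[0,0,-13,0,4.5],[0,0,-13.5,0,4.5]])

```text
clock: 35.05
position: [588.4, -385.3, 166.3]
eef_rot: [3.137, 0.044, 0.008]
contact_force: [0.1, 0.3, -4.4]
finger_gap: 57.7
grasp_force: 30.0
```

```bash
python3 -c "
from meas import *
plan([(590,-330,162,48),(600,-240,162,90),(605,-150,162,131),(609.5,-83,162,171.1),(609.5,-83,120,171.1)])"
```

```text
at [ 588.4 -385.3  166.3] 1.6 tilt 0.36 t 35.0 gap 57.7 F [ 0.1  0.3 -4.4]
(590, -330, 162, 48) -> [ 0.32 -5.53  0.43] -0.81
(600, -240, 162, 90) -> [ 7.36 -5.28 -0.  ] -0.733
(605, -150, 162, 131) -> [ 9.   0.5 -0. ] -0.716
(609.5, -83, 162, 171.1) -> [ 4.76  4.74 -0.  ] -0.7
(609.5, -83, 120, 171.1) -> [0.  0.  4.2] 0.0
```

servo_tool(deltas=[[0.1,-1.1,0,-0.15,4.5],[0.1,-2.2,0,-0.31,4.5],[0.2,-3.3,0,-0.48,4.5],[0.3,-4.4,0,-0.65,4.5],[0.4,-5.5,0,-0.81,4.5]])

```text
clock: 35.67
position: [588.7, -328.3, 159.8]
eef_rot: [-2.863, -1.284, 0.004]
contact_force: [0.5, 0.8, -3.1]
finger_gap: 57.7
grasp_force: 30.0
```

servo_tool(deltas=[[1.5,-1.1,0,-0.15,4.5],[2.9,-2.1,0,-0.3,4.5],[4.4,-3.2,0,-0.45,4.5],[5.9,-4.2,0,-0.6,4.5],[7.4,-5.3,0,-0.733,4.5]])

```text
clock: 36.3
position: [598.8, -237.8, 160.0]
eef_rot: [-2.213, -2.223, 0.002]
contact_force: [0.8, 0.4, -3.1]
finger_gap: 58.0
grasp_force: 30.0
```

servo_tool(deltas=[[1.8,0.1,0,-0.15,4.5],[3.6,0.2,0,-0.3,4.5],[5.4,0.3,0,-0.45,4.5],[7.2,0.4,0,-0.6,4.5],[9,0.5,0,-0.716,4.5]])

```text
clock: 36.92
position: [603.6, -147.9, 160.1]
eef_rot: [-1.294, -2.858, 0.001]
contact_force: [0.3, 0.9, -2.9]
finger_gap: 57.7
grasp_force: 30.0
```

servo_tool(deltas=[[1.2,1.2,0,-0.17,4.5],[2.4,2.4,0,-0.34,4.5],[3.6,3.6,0,-0.5,4.5],[4.5,4.5,0,-0.64,4.5],[4.8,4.7,0,-0.7,4.5]])

```text
clock: 37.55
position: [607.6, -80.7, 160.2]
eef_rot: [-0.237, -3.128, -0.001]
contact_force: [0.3, 1.1, -2.3]
finger_gap: 58.1
grasp_force: 30.0
```

servo_tool(deltas=[[0,0,0,0,4.5],[0,0,1,0,4.5],[0,0,2.5,0,4.5],[0,0,3.5,0,4.5],[0,0,3.5,0,4.5]])

```text
clock: 38.17
position: [608.0, -81.9, 126.1]
eef_rot: [-0.243, -3.129, -0.001]
contact_force: [0.7, -0.2, -2.8]
finger_gap: 58.1
grasp_force: 30.0
```

```bash
python3 -c "
from meas import *
plan([(609.8,-82.8,118,171.1)])"
```

```text
at [608.  -81.9 126.1] 171.11 tilt 0.16 t 38.2 gap 58.1 F [ 0.7 -0.2 -2.8]
(609.8, -82.8, 118, 171.1) -> [-0.19 -0.06  0.81] 0.0
```

servo_tool(deltas=[[-0.1,-0.1,0.2,0,4.5],[-0.1,-0.1,0.5,0,4.5],[-0.1,-0.1,0.8,0,4.5],[-0.1,-0.1,0.8,0,4.5],[-0.1,-0.1,0.8,0,4.5]])

```text
clock: 38.8
position: [609.7, -83.1, 119.8]
eef_rot: [0.243, 3.132, -0.0]
contact_force: [-0.2, -0.2, -2.8]
finger_gap: 57.8
grasp_force: 30.0
```

```bash
python3 look.py 5; python3 -c "
from meas import *
plan([(609.8,-82.8,118,171.1)])"
```

```text
at [609.7 -83.1 119.9] 171.14 tilt 0.02 t 38.9 gap 58.2 F [-0.1  0.6 -3.6]
(609.8, -82.8, 118, 171.1) -> [-0.    0.03  0.19] 0.001
```

View pics/cscene5.png

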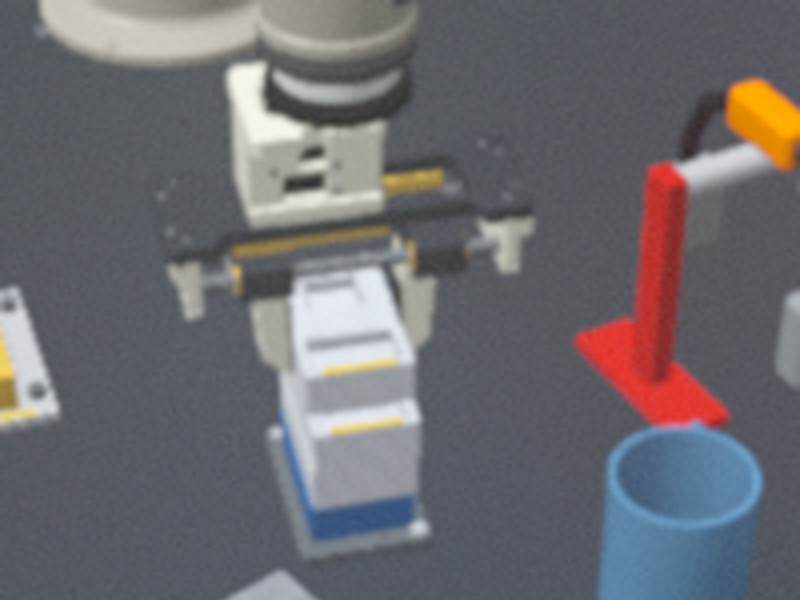

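The third riser is square above the two seated ones, with its stripe at (360,367) on the same end as the stripe below at (365,425).

servo_tool(deltas=[[0,0,0.2,0,4.5],[0,0,0.4,0,4.5],[0,0,0.7,0,4.5],[0,0,0.9,0,4.5],[0,0,1.0,0,4.5]])

```text
clock: 39.52
position: [609.7, -83.1, 111.9]
eef_rot: [0.243, 3.131, -0.001]
contact_force: [-6.4, 2.0, 15.6]
finger_gap: 57.9
grasp_force: 30.0
```

servo_tool(deltas=[[0,0,0.1,0,4.5],[0,0,0.2,0,4.5],[0,0,0.4,0,4.5],[0,0,0.5,0,4.5],[0,0,0.6,0,4.5]])

```text
clock: 40.15
position: [610.7, -82.8, 110.3]
eef_rot: [0.241, 3.126, -0.002]
contact_force: [-12.9, 6.4, 40.1]
finger_gap: 58.2
grasp_force: 30.0
```

servo_tool(deltas=[[0,0,-0.5,0,4.5],[0,0,-0.9,0,4.5],[0,0,-0.9,0,4.5],[0,0,-0.9,0,4.5],[0,0,-0.9,0,4.5]])

```text
clock: 40.78
position: [609.4, -83.1, 112.0]
eef_rot: [-0.243, -3.131, -0.0]
contact_force: [0.4, 0.2, -2.7]
finger_gap: 58.4
grasp_force: 29.8
```

```bash
python3 look.py 6; python3 - <<'E'
from h import *
plan([(609.8,-82.8,118,171.1)])
import cv2
p=eyes.camera("scene");w=cloud(p);i=p["img"].astype(int)
# yellow stripe points
for y,z0,z1 in((0,100,140),(0,70,95)):
    m=(i[...,0]>150)&(i[...,2]<0.6*i[...,0])&(w[...,0]>620)&(w[...,0]<690)&(w[...,1]>-150)&(w[...,1]<-20)&(w[...,2]>z0)&(w[...,2]<z1)
    q=w[m];print(len(q),q.mean(0).round(1) if len(q) else '')
E
```

```text
at [609.5 -83.1 112.3] 171.13 tilt 0.04 t 40.9 gap 58.4 F [ 0.  -0.6 -3.3]
(609.8, -82.8, 118, 171.1) -> [-0.03  0.03 -0.57] 0.0
2 [654.1 -83.  120. ]
7 [652.3 -89.2  86. ]
```

View pics/cscene6.png

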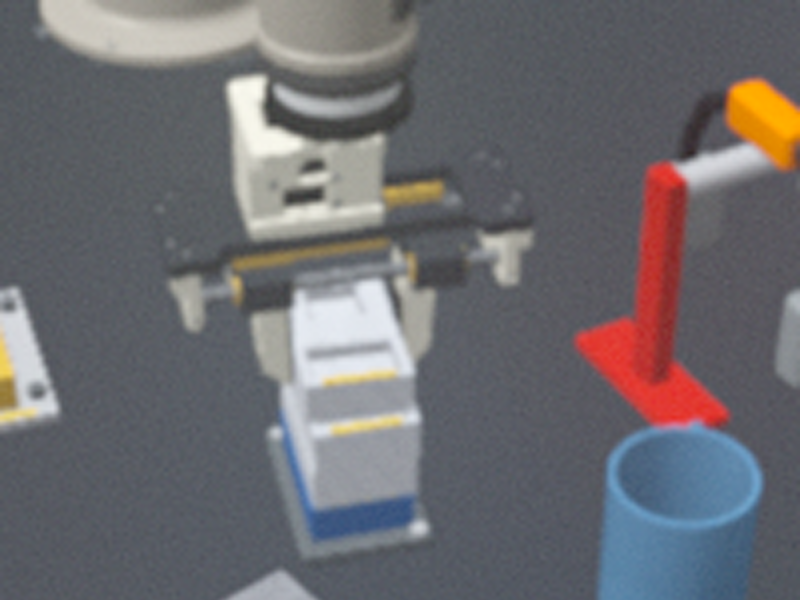

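```bash
cat > faces.py <<'E'
from h import *
def faces(bands):
    a=np.radians(-8.9);Rz=np.array([[np.cos(a),np.sin(a)],[-np.sin(a),np.cos(a)]])
    acc={b:[] for b in bands}
    ps=[eyes.camera("scene") for _ in range(4)]
    W=np.nanmean([cloud(p) for p in ps],0);I=np.mean([p["img"] for p in ps],0)
    q=W.copy();q[...,:2]=(W[...,:2]-[610.2,-82.7])@Rz.T
    for b in bands:
        m=(q[...,2]>b[0])&(q[...,2]<b[1])&(abs(q[...,0]-45)<7)&(abs(q[...,1])<36)
        f=q[m];core=f[abs(f[:,1])<22];A=np.c_[core[:,1],np.ones(len(core))];k=np.linalg.lstsq(A,core[:,0],rcond=None)[0]
        rows=np.where(m.sum(1)>8)[0]
        ys=[(q[r][m[r]][:,1].min(),q[r][m[r]][:,1].max()) for r in rows]
        print(b,len(core),"x' face",k[1].round(2),"slope deg",np.degrees(k[0]).round(2),"y'",np.median(ys,0).round(2) if ys else None)
E
python3 -c "
from faces import *
faces([(12,26),(36,54),(62,78),(92,108)])
plan([])"
```

```text
(12, 26) 91 x' face 44.1 slope deg -0.71 y' [-28.45  26.33]
(36, 54) 125 x' face 43.32 slope deg -0.81 y' [-26.98  28.34]
(62, 78) 112 x' face 43.55 slope deg -1.5 y' [-24.95  30.37]
(92, 108) 102 x' face 43.53 slope deg -0.58 y' [-28.36  25.88]
at [609.6 -83.  112.7] 171.13 tilt 0.01 t 41.1 gap 57.8 F [ 0.7  0.3 -3.5]
```

servo_tool(deltas=[[0,0,-0.3,0,4.5],[0,0,-0.6,0,4.5],[0,0.2,-0.6,0,4.5],[0,0.35,-0.6,0,4.5],[0,0.35,-0.6,0,4.5]])

```text
clock: 41.75
position: [610.1, -79.4, 118.6]
eef_rot: [-0.242, -3.132, 0.0]
contact_force: [-0.1, 0.2, -2.8]
finger_gap: 58.0
grasp_force: 29.8
```

```bash
python3 -c "
from faces import *
faces([(12,26),(36,54),(62,78),(98,114)])
plan([])"
```

```text
(12, 26) 89 x' face 44.01 slope deg -1.24 y' [-28.49  30.08]
(36, 54) 125 x' face 43.28 slope deg -1.09 y' [-27.06  28.13]
(62, 78) 118 x' face 43.45 slope deg -1.25 y' [-24.72  30.41]
(98, 114) 102 x' face 43.29 slope deg 0.05 y' [-25.45  28.05]
at [610.1 -79.6 118.6] 171.13 tilt 0.01 t 42.0 gap 58.1 F [ 0.   1.5 -2.3]
```

servo_tool(deltas=[[0,0.1,0.1,0.01,4.5],[0,0.1,0.3,0.015,4.5],[0,0.1,0.5,0.015,4.5],[0,0.1,0.7,0.015,4.5],[0,0.1,0.8,0.015,4.5]])

```text
clock: 42.58
position: [610.4, -78.7, 110.8]
eef_rot: [0.266, 3.13, -0.0]
contact_force: [-0.9, -0.0, 0.3]
finger_gap: 58.1
grasp_force: 29.7
```

servo_tool(deltas=[[0,0,0.1,0,4.5],[0,0,0.2,0,4.5],[0,0,0.3,0,4.5],[0,0,0.3,0,4.5],[0,0,0.3,0,4.5]])

```text
clock: 43.2
position: [610.3, -78.8, 107.6]
eef_rot: [-0.266, -3.13, 0.001]
contact_force: [-1.3, -2.7, -2.5]
finger_gap: 58.3
grasp_force: 29.8
```

servo_tool(deltas=[[0,0,0.1,0,4.5],[0,0,0.2,0,4.5],[0,0,0.3,0,4.5],[0,0,0.4,0,4.5],[0,0,0.4,0,4.5]])

```text
clock: 43.82
position: [610.3, -78.6, 104.1]
eef_rot: [0.266, 3.13, -0.0]
contact_force: [-3.2, -2.6, 3.9]
finger_gap: 58.1
grasp_force: 29.7
```

servo_tool(deltas=[[0,0,0.1,0,4.5],[0,0,0.2,0,4.5],[0,0,0.2,0,4.5],[0,0,0.2,0,4.5],[0,0,0.2,0,4.5]])

```text
clock: 44.45
position: [610.5, -78.8, 103.5]
eef_rot: [0.267, 3.129, -0.001]
contact_force: [-5.9, -3.5, 11.3]
finger_gap: 57.6
grasp_force: 31.2
```

servo_tool(deltas=[[0,0,-0.1,0,6.5],[0,0,-0.1,0,7.5],[0,0,-1,0,7.5],[0,0,-5,0,7.5],[0,0,-8,0,7.5]])

```text
clock: 45.08
position: [610.7, -78.5, 183.5]
eef_rot: [0.266, 3.129, 0.0]
contact_force: [-0.9, -0.7, 0.1]
finger_gap: 75.0
grasp_force: 0.0
```

servo_tool(deltas=[[0,2,0,0.17,7.5],[0,5,0,0.34,7.5],[0,9,0,0.51,7.5],[0,13,0,0.68,7.5],[0,14,0,0.85,7.5]])

```text
clock: 45.7
position: [634.1, 62.2, 182.0]
eef_rot: [1.537, 2.74, 0.001]
contact_force: [0.1, -0.3, -0.5]
finger_gap: 74.7
grasp_force: 0.0
```

```bash
python3 -c "
from faces import *
faces([(12,26),(36,54),(62,78),(88,104)])
for n in('top','scene'):
    p=eyes.camera(n);save(p,n+'7');w=cloud(p)
    for r in clusters([w],[p['img']],(500,720,-180,20),100,122): print(n,r)
    for r in clusters([w],[p['img']],(350,530,-330,-170),12,20)+clusters([w],[p['img']],(350,530,-330,-170),34,50): print(n,r)
plan([])
i=cv2.imread('pics/scene7.png');cv2.imwrite('pics/c7.png',cv2.resize(i[180:330,220:420],None,fx=4,fy=4,interpolation=cv2.INTER_CUBIC))"
```

```text
(12, 26) 91 x' face 44.01 slope deg -0.21 y' [-26.16  27.63]
(36, 54) 124 x' face 43.25 slope deg -1.2 y' [-27.01  28.26]
(62, 78) 118 x' face 43.29 slope deg -0.9 y' [-24.72  28.05]
(88, 104) 120 x' face 43.85 slope deg -0.16 y' [-23.97  30.05]
top {'n': 963, 'c': array([610.9, -78.8]), 'size': array([90., 58.]), 'yaw': -9.5, 'z': array([101., 109., 112.]), 'yel': (31, array([42., -7.]))}
top {'n': 1005, 'c': array([ 428.3, -248.9]), 'size': array([130.,  67.]), 'yaw': -3.1, 'z': array([13., 16., 19.]), 'yel': (22, array([61., -1.]))}
top {'n': 584, 'c': array([ 428.7, -248.8]), 'size': array([110.,  24.]), 'yaw': -2.6, 'z': array([37., 41., 44.]), 'yel': (237, array([-11.,   1.]))}
scene {'n': 788, 'c': array([610.7, -79.5]), 'size': array([96., 57.]), 'yaw': -9.7, 'z': array([101., 110., 114.]), 'yel': (0, None)}
scene {'n': 499, 'c': array([ 428.1, -250.7]), 'size': array([136.,  63.]), 'yaw': -2.8, 'z': array([14., 17., 20.]), 'yel': (2, array([ -3., -10.]))}
scene {'n': 277, 'c': array([ 427.2, -249.9]), 'size': array([118.,  22.]), 'yaw': -2.9, 'z': array([37., 44., 46.]), 'yel': (256, array([ 6., -2.]))}
at [633.9  58.6 181.8] 121.68 tilt 0.01 t 46.0 gap 75.1 F [-0.8 -0.4  0.6]
```

View pics/c7.png

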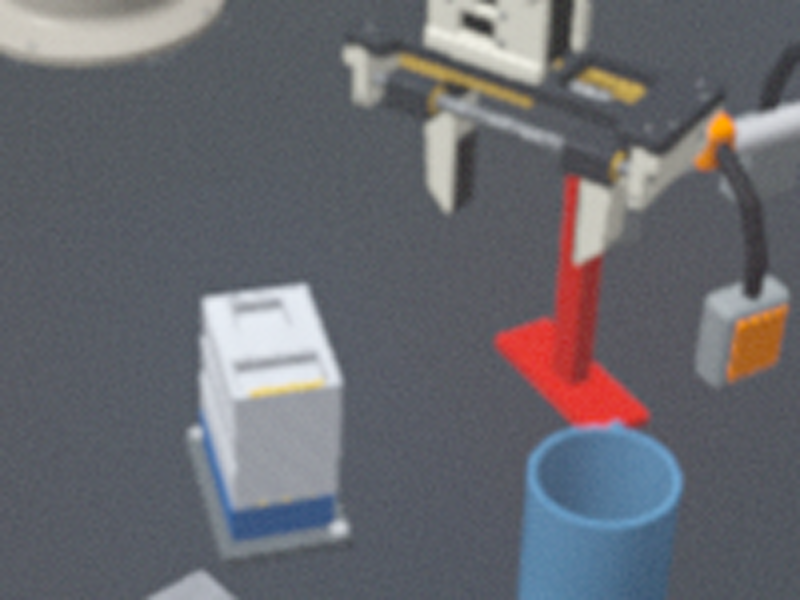

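The stack of three is home, with its top at z≈110, all sides flush and the stripes at the near end (crop 288,387). Next is the holder.

```bash
python3 -c "
from meas import *
plan([(570,-40,180,78),(500,-150,160,35),(428.4,-249.5,120,-2.8),(428.4,-249.5,60,-2.8)])"
```

```text
at [633.9  58.6 181.8] 121.68 tilt 0.01 t 46.0 gap 75.1 F [-0.8 -0.4  0.6]
(570, -40, 180, 78) -> [ -5.03 -10.62   0.18] 0.762
(500, -150, 160, 35) -> [-12.22  -4.56   2.  ] 0.75
(428.4, -249.5, 120, -2.8) -> [-11.57   4.04   4.  ] 0.66
(428.4, -249.5, 60, -2.8) -> [ 0. -0.  6.] 0.0
```

servo_tool(deltas=[[-1,-2.1,0,0.15,6],[-2,-4.3,0,0.3,6],[-3,-6.5,0,0.45,6],[-4,-8.6,0.1,0.6,6],[-5,-10.6,0.2,0.762,6]])

```text
clock: 46.62
position: [569.2, -40.3, 179.9]
eef_rot: [2.447, 1.969, 0.0]
contact_force: [0.1, 0.0, 0.1]
finger_gap: 60.2
grasp_force: 0.0
```

servo_tool(deltas=[[-2.4,-0.9,0.4,0.15,6],[-4.8,-1.8,0.8,0.3,6],[-7.3,-2.7,1.2,0.45,6],[-9.8,-3.6,1.6,0.6,6],[-12.2,-4.6,2,0.75,6]])

```text
clock: 47.25
position: [498.6, -149.9, 159.9]
eef_rot: [2.998, 0.937, 0.0]
contact_force: [0.1, -0.7, -0.3]
finger_gap: 60.0
grasp_force: 0.0
```

servo_tool(deltas=[[-2.9,1,1,0.16,6],[-5.8,2,2,0.32,6],[-8.6,3,3,0.48,6],[-10.8,3.8,4,0.6,6],[-11.6,4,4,0.66,6]])

```text
clock: 47.88
position: [425.6, -249.1, 119.2]
eef_rot: [-3.14, 0.084, 0.002]
contact_force: [0.3, 0.2, 0.3]
finger_gap: 59.8
grasp_force: 0.0
```

servo_tool(deltas=[[0,0,0,0,6],[0,0,1.5,0,6],[0,0,3.5,0,6],[0,0,4.5,0,6],[0,0,4.5,0,6]])

```text
clock: 48.5
position: [427.0, -247.3, 74.4]
eef_rot: [-3.14, 0.077, 0.001]
contact_force: [0.8, -0.4, -0.5]
finger_gap: 60.1
grasp_force: 0.0
```

```bash
python3 -c "
from meas import *
go()
plan([(428.6,-249.6,38.5,-2.8)])"
```

```text
risers
holder
top 164 [ 372.9 -246.1] [65. 19.] 85.2 [12. 15. 19.] (0, None)
top 219 [ 479.4 -251.9] [66. 27.] 88.9 [13. 16. 19.] (19, array([9., 2.]))
risers
holder
scene 496 [ 428.2 -250.5] [137.  64.] -2.4 [15. 18. 20.] (2, array([32., -6.]))
at [ 427.5 -247.8   75.2] -2.84 tilt 0.05 t 48.6 gap 60.1 F [ 1.  -0.7 -0.1]
(428.6, -249.6, 38.5, -2.8) -> [0.12 0.18 3.67] -0.001
```

Not moved. Descend and grip.

servo_tool(deltas=[[0.1,0.2,1,0,6],[0.1,0.2,2.3,0,6],[0.1,0.2,3.3,0,6],[0.1,0.2,3.6,0,6],[0.1,0.2,3.6,0,6]])

```text
clock: 49.22
position: [427.9, -249.6, 38.4]
eef_rot: [-3.14, 0.079, 0.001]
contact_force: [-1.6, -0.4, -0.4]
finger_gap: 59.7
grasp_force: 0.0
```

```bash
python3 -c "
from meas import *
plan([])"
```

```text
at [ 427.9 -249.6   38.4] -2.88 tilt 0.03 t 49.2 gap 59.7 F [-1.6 -0.4 -0.4]
```

servo_tool(deltas=[[0,0,0,0,4],[0,0,0,0,1],[0,0,0,0,1],[0,0,0,0,1],[0,0,0,0,1]])

```text
clock: 49.85
position: [428.1, -249.8, 38.8]
eef_rot: [3.14, -0.079, 0.0]
contact_force: [-0.1, 0.1, 0.5]
finger_gap: 21.6
grasp_force: 30.0
```

```bash
python3 -c "
from meas import *
plan([])"
```

```text
at [ 428.1 -249.8   38.8] -2.88 tilt 0.02 t 49.9 gap 21.6 F [-0.1  0.1  0.5]
```

servo_tool(deltas=[[0,0,-1,0,1],[0,0,-4,0,1],[0,0,-9,0,1],[0,0,-13,0,1],[0,0,-14,0,1]])

```text
clock: 50.48
position: [428.8, -250.2, 181.2]
eef_rot: [3.138, -0.079, 0.006]
contact_force: [-0.6, 0.7, -4.1]
finger_gap: 21.9
grasp_force: 30.0
```

```bash
python3 -c "
from meas import *
plan([(520,-164,180,-6),(611.5,-79.5,180,-9.6),(611.5,-79.5,150,-9.6)])"
```

```text
at [ 428.8 -250.2  181.2] -2.87 tilt 0.28 t 50.5 gap 21.9 F [-0.6  0.7 -4.1]
(520, -164, 180, -6) -> [ 8.68 -9.07  0.12] 0.055
(611.5, -79.5, 180, -9.6) -> [ 8.22 -9.36 -0.  ] 0.063
(611.5, -79.5, 150, -9.6) -> [ 0. -0.  3.] 0.0
```

servo_tool(deltas=[[1.3,-1.3,0,0.01,1],[3.4,-3.5,0,0.02,1],[5.6,-5.8,0,0.03,1],[7.7,-8,0,0.045,1],[8.7,-9.1,0,0.055,1]])

```text
clock: 51.1
position: [519.4, -161.8, 177.0]
eef_rot: [-3.136, 0.164, 0.004]
contact_force: [-0.6, -0.2, -3.5]
finger_gap: 22.0
grasp_force: 30.0
```

servo_tool(deltas=[[2.1,-2.4,0,0.02,1],[4.2,-4.8,0,0.03,1],[6.2,-7,0,0.05,1],[7.6,-8.7,0,0.063,1],[8.1,-9.3,0,0.063,1]])

```text
clock: 51.72
position: [609.6, -78.6, 177.4]
eef_rot: [-3.131, 0.262, 0.003]
contact_force: [-1.3, -0.7, -3.6]
finger_gap: 21.7
grasp_force: 30.0
```

servo_tool(deltas=[[0,0,0,0,1],[0,0,0.8,0,1],[0,0,1.6,0,1],[0,0,2,0,1],[0,0,2,0,1]])

```text
clock: 52.35
position: [609.4, -79.3, 158.2]
eef_rot: [-3.13, 0.264, 0.002]
contact_force: [-0.3, 0.7, -4.5]
finger_gap: 22.0
grasp_force: 30.0
```

```bash
python3 look.py 8; python3 - <<'E'
from h import *
plan([(610.5,-79.7,150,-9.6)])
a=np.radians(-9.2);Rz=np.array([[np.cos(a),np.sin(a)],[-np.sin(a),np.cos(a)]])
q=np.nanmean([cloud(eyes.camera("scene")) for _ in range(4)],0)
q[...,:2]=(q[...,:2]-[610.2,-82.7])@Rz.T
for x0,z0,z1 in((44,88,104),(65,126,145)):
    m=(abs(q[...,0]-x0)<6)&(q[...,2]>z0)&(q[...,2]<z1)&(abs(q[...,1])<42)
    f=q[m];print(len(f),np.median(f,0).round(1),np.percentile(f[:,1],[1,3,97,99]).round(1),[ (r,q[r][m[r]][:,1].min().round(1),q[r][m[r]][:,1].max().round(1)) for r in np.where(m.sum(1)>8)[0]])
E
```

```text
at [609.9 -79.3 158.9] -9.64 tilt 0.02 t 52.5 gap 21.5 F [ 0.5 -1.1 -4.1]
(610.5, -79.7, 150, -9.6) -> [0.07 0.03 0.89] -0.001
149 [43.7  4.3 96.4] [-24.6 -23.9  29.4  30.5] [(np.int64(279), np.float64(13.2), np.float64(30.5)), (np.int64(280), np.float64(4.4), np.float64(30.2)), (np.int64(281), np.float64(-25.0), np.float64(30.5)), (np.int64(282), np.float64(-23.6), np.float64(30.6)), (np.int64(283), np.float64(-25.1), np.float64(30.6)), (np.int64(284), np.float64(-23.9), np.float64(28.1)), (np.int64(285), np.float64(-23.9), np.float64(8.5)), (np.int64(286), np.float64(-24.1), np.float64(-6.8))]
120 [ 62.1   1.9 135.9] [-28.2 -26.6  31.1  32.4] [(np.int64(271), np.float64(7.6), np.float64(32.2)), (np.int64(272), np.float64(-9.1), np.float64(32.5)), (np.int64(273), np.float64(-17.4), np.float64(32.2)), (np.int64(274), np.float64(-28.1), np.float64(21.6)), (np.int64(275), np.float64(-28.2), np.float64(6.9)), (np.int64(276), np.float64(-28.2), np.float64(-7.7))]
```

View pics/cscene8.png

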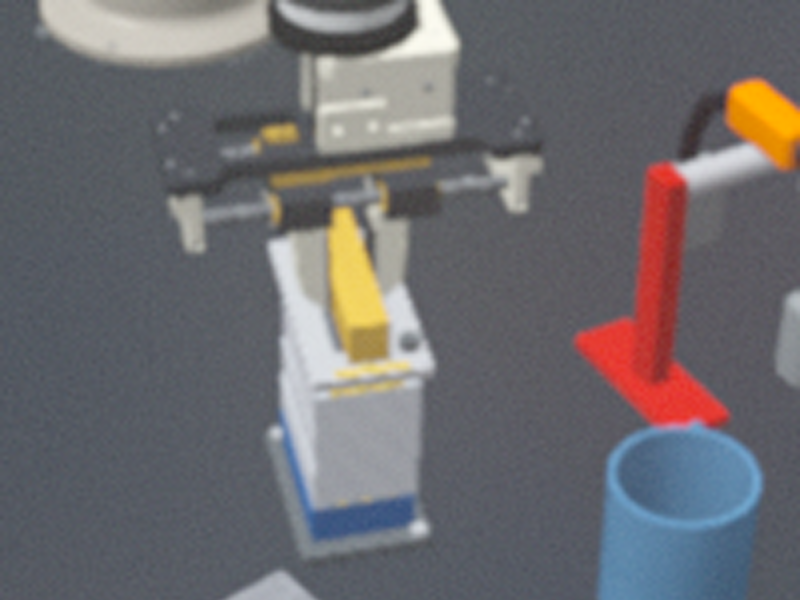

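The crop shows the holder level over the stack, its stripe at (373,370) just above the riser's stripe at (365,385). I'll nudge it and lower.

servo_tool(deltas=[[0.1,0,0.2,0,1],[0.1,0,0.5,0,1],[0.1,0,0.8,0,1],[0.1,0,0.9,0,1],[0.1,0,0.9,0,1]])

```text
clock: 53.28
position: [610.7, -79.3, 149.6]
eef_rot: [3.13, -0.264, -0.0]
contact_force: [0.1, -0.4, -3.4]
finger_gap: 21.6
grasp_force: 30.0
```

servo_tool(deltas=[[0,0,0.1,0,1],[0,0,0.2,0,1],[0,0,0.3,0,1],[0,0,0.3,0,1],[0,0,0.3,0,1]])

```text
clock: 53.9
position: [610.8, -79.3, 146.7]
eef_rot: [3.13, -0.264, 0.0]
contact_force: [-0.6, 0.8, -3.1]
finger_gap: 21.7
grasp_force: 30.0
```

Going in freely.

servo_tool(deltas=[[0,0,0.1,0,1],[0,0,0.2,0,1],[0,0,0.3,0,1],[0,0,0.4,0,1],[0,0,0.4,0,1]])

```text
clock: 54.52
position: [610.7, -79.3, 142.6]
eef_rot: [3.13, -0.264, -0.0]
contact_force: [-0.1, -0.3, -4.0]
finger_gap: 21.6
grasp_force: 30.0
```

servo_tool(deltas=[[0,0,0.1,0,1],[0,0,0.2,0,1],[0,0,0.25,0,1],[0,0,0.25,0,1],[0,0,0.25,0,1]])

```text
clock: 55.15
position: [610.8, -79.3, 140.8]
eef_rot: [3.13, -0.264, 0.001]
contact_force: [-3.1, 0.4, 4.7]
finger_gap: 21.5
grasp_force: 30.0
```

Seated at 140.8 as computed. Release and withdraw.

servo_tool(deltas=[[0,0,0,0,3],[0,0,0,0,5],[0,0,-0.5,0,5],[0,0,-3,0,5],[0,0,-7,0,5]])

```text
clock: 55.78
position: [610.2, -79.2, 209.9]
eef_rot: [-3.13, 0.264, 0.005]
contact_force: [0.4, 0.6, 0.8]
finger_gap: 49.8
grasp_force: 0.0
```

servo_tool(deltas=[[-3,1,0,0,5],[-8,3,0,0,5],[-13,6,0,0,5],[-17,8,0,0,5],[-18,8,0,0,5]])

```text
clock: 56.4
position: [418.2, -128.6, 210.8]
eef_rot: [3.13, -0.267, 0.001]
contact_force: [-0.1, 0.3, 0.2]
finger_gap: 50.1
grasp_force: 0.0
```

```bash
python3 - <<'E'
from h import *
plan([])
for n in('top','scene'):
    p=eyes.camera(n);save(p,n+'9');w=cloud(p)
    for b in(((500,720,-180,20),130,152),((500,720,-180,20),112,122),((480,680,100,400),163,200.)):
        for r in clusters([w],[p['img']],*b): print(n,r['c'],r['size'],r['yaw'],r['z'],r['yel'])
E
```

```text
at [ 418.2 -128.6  210.8] -9.77 tilt 0.03 t 56.4 gap 50.1 F [-0.1  0.3  0.2]
top [610.6 -78.9] [112.  22.] -9.5 [140. 144. 146.] (41, array([-8.,  7.]))
top [610.7 -78.7] [130.  64.] -9.5 [115. 118. 120.] (16, array([54., -9.]))
top [568.5 322.4] [104.  24.] 4.9 [165. 181. 185.] (0, None)
top [581.3 194.6] [109.  25.] 6.0 [165. 181. 184.] (431, array([ 2., -1.]))
scene [611.2 -80.8] [116.  23.] -9.7 [133. 145. 148.] (403, array([ 9., -3.]))
scene [609.5 -79.4] [135.  63.] -9.6 [115. 120. 122.] (1, array([ 61., -10.]))
scene [566.4 320.2] [95. 26.] 1.8 [165. 177. 185.] (0, None)
scene [584.3 191.3] [101.  25.] 10.1 [164. 178. 184.] (247, array([ 4., -3.]))
```

View pics/scene9.png

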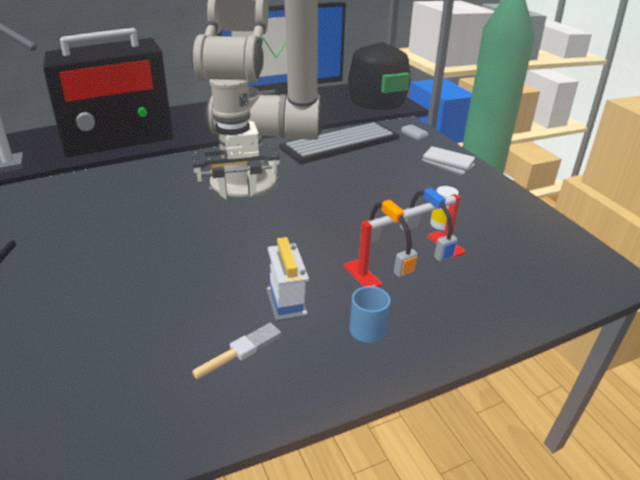

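The holder's plate is at z≈118 and its bar at z≈144, so it is home on the stack at (287,285). Both headsets hang on the rail, nothing is left on the table, and the arm is clear.

```bash
python3 -c "
from rig import job_done
print(job_done())"
```

```text
the job is handed in; nothing more can be done
None
```

The job is handed in: both headsets hang on the rail, all three risers are stacked fully home on the stand with their stripes at the same end, and the holder is seated on top. The brush, can and mug were not touched, and it took about 57 s.

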